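Prick a case of hand stamps in the V jig

ROBOT

A 6-joint arm with a two-finger parallel gripper is mounted at the origin on the work surface. World frame = base frame: x ahead of the robot, y to its left, z up, the work surface at z = 0. Lengths are in m, angles in rad, forces in N, time in s.
With the tool pointing down it reaches from about 0.4 to 0.825 m from the base axis. Payload 7 kg.
Tool frame: the origin (TCP) lies at the very end of the fingers, on their centre line; the grasp point (between the pads) lies 19 mm behind it; z points along the fingers, y is the line along which they close (so a half turn about z gives the same grasp; the last joint's range is limited). The gripper opens to 85 mm and grips with 20 to 120 N. Pads are 22 mm wide; open, the fingers measure 114 mm over their backs; the gripper's body (76 mm by 85 mm) begins 54 mm behind the grasp point. The pads swing forward as they close: fully open they stand 13 mm farther back than shut.
Start: joints at [1.4, 0.359, 0.012, 0, -1.224, -0.288], TCP at [0.299, 0.605, 0.21] pointing down, gripper open.
Joint ranges: [-3.07, 3.07], [-1.43, 2.12], [-1.02, 1.25], [-3.03, 1.67], [-3.05, -0], [-3.03, 3.03]. Speed limits (rad/s): [2.39, 2.39, 3.01, 3.14, 3.14, 3.14].

INTERFACE

Orientations are given as a 3x3 rotation matrix whose columns are the frame's x, y, z axes.
In Python, from workcell import arm gives the robot as it stands.
- The arm moves only by the shell command python3 -m handwheel 'ROWS' [FORCE]. ROWS is text: rows parted by semicolons, each of 7 numbers parted by spaces: the shift along the tool's x, y, z scaled (see below), then the turn, a rotation vector about the tool's x, y, z scaled (see below), then the gripper's target within -1 to 1 (shut at 1, half-way at 0, fully open at -1). In form: tx ty tz wx wy wz grip; .... A call has exactly 10 rows; each row is the pose to reach, as a shift and turn from the pose commanded when the call began, along the tool's axes at that moment; what a row does not reach only later rows make up. The controller multiplies each number of a shift by 500 mm and each number of a turn by 45 degrees. A row lasts 1/8 s, in which the tool goes at most 62.5 mm and 10.7 degrees, less where a joint would pass 70% of its speed; a pose out of reach is approached as far as the arm can. A call with a number of a shift or a turn outside -1 to 1 is refused whole. A call with a gripper value outside its range is refused whole. The fingers move at their own pace and stop on an object; FORCE is the grip in N (left out, the last holds). Time passes only in rows, so rows that repeat a pose let the fingers close, or fill a call up. It gives the time, the measured TCP pose, the force, the opening and the grip force at its end, in the units of the state.
- arm.observe(): the state, without advancing time (a new reading comes with each control period).
- arm.snapshot(name): name is "side" or "top"; returns the picture (480x640x3 uint8, red, green, blue); there is no depth.
- arm.camera_info(name): a dict with "K" (3x3 intrinsics, pixels), "k1" (the pictures are not rectified: a ray, as slopes to the right and down, at radius r is drawn at 1 + k1 r^2 times it, then the intrinsics apply), "R" (3x3) and "t" (3): a world point X has camera coordinates R X + t. Camera axes: x right, y down, z forward; pixel columns grow to the right and rows downward; lengths in m; the calibration is good to about 2 mm. A picture is of the moment at which its call begins. camera_info takes no time and is no camera call.
- arm.hand_in(): hands the job in; it is judged then, once.
The state is a dict: "t": time; "q": joint angles; "qvel": joint speeds; "joint_efforts": joint torques, N m; "eef_pos": TCP position; "tool_rot": TCP orientation; "force": force on the tool from outside, world axes, zero at the start; "torque": the same for the moment, N m; "grip_width": finger opening in m; "grip_force": force on a finger pad.
Only numpy, scipy, OpenCV 4.12 (cv2) and the standard library are available. Lean on these libraries where they do the work, as an engineer would, in place of code of your own. Each camera call takes 0.05 s, during which the arm holds its last target. There are 200 camera calls.

TASK

Cord holes must be pricked in the hand stamps: prise the shut lid of the flat wooden case up with the painting knife's blade in its front notch, open it wide, and lay the knife back flat on the table. Lay every stamp by its round handle in a V of the pricking jig, one per V and bedded in both rests, with its pencil ring right under where the steel point comes down; once all lie so, fold the hinged frame fully down to prick them together. Then fold it back up, lay all the stamps in the open case again, and leave the jar, tape and cup where they are.

Things in the scene. Friction and masses are not known exactly. Their poses are not given: they have to be found in the camera images.
- case: Flat beech case fixed to the table, 150 (x) x 252 (y) x 52 mm high, walls and floor 6 mm; origin at the centre of its underside. Its front wall (-x) has a prising notch in the middle of the top edge, 60 mm wide, 8 mm high (z = 44 to 52 mm), right under the lid. The stamps lie on its floor (z = 6 mm), along x, head to either end, about 60 mm apart.
- lid (a joint): Flat case lid, 150 x 252 x 7 mm, 150 g, flush with the case's sides, hinged on the case's far (+x) top edge. Radians: 0 shut, grows as it opens upward, stop at 1.9. The hinge is stiff (0.22 N m friction, about 2.2 N at the front edge to lift it) and the lid stays at any angle.
- lid_hinge (a point): Centre of the lid's hinge line, at the level of the lid's underside; axes turn with the lid: y along the hinge, -x towards the lid's front edge.
- lid_edge (a point): Middle of the front edge of the lid's underside (150 mm from the hinge), right over the notch when shut; axes as lid_hinge.
- knife: Painting knife, 70 g, lying on the table. Dark wood handle 110 x 20 x 18 mm (x, y, z), origin at the handle's centre, 9 mm above the table as it lies. x points to the blade: brass neck to x = 71 mm, then a stiff flat steel blade 22 mm wide, 2 mm thick, at the handle's mid height, ending at x = 155 mm.
- knife_tip (a point): Middle of the end of the knife's blade, 155 mm along x from the knife's origin.
- jig: Jig fixed to the table: base 250 x 205 x 12 mm; origin on its underside below the middle V. Three 90-degree Vs along y, at x = -64, 0, 64 mm, each cut in two rests 12 mm thick, centred at y = -26 and 26 mm (40 mm clear between). V bottom at z = 28, lands at 45 mm; a bedded handle's axis lies at z = 45 mm. Stamp heads must overhang the rests, either side.
- frame (a joint): The jig's hinged aluminium frame; its crossbar has one downward steel point over each V, coming down at jig y = 0 (black line on the base). Radians: 0 folded fully down; stands open at 1.6 to 1.9 at the start, leaning over the jig's -y side; stop at 1.95. Stiff hinge (0.42 N m friction): stays where left. Points touch bedded handles at about 0.01.
- frame_hinge (a point): Middle of the frame's hinge line, at jig x = 0, y = -85, z = 70 mm; axes turn with the frame: x along the hinge, y towards the frame's free edge (equal to the jig's axes when the frame is down).
- frame_handle (a point): Middle of the frame's round wooden hand bar, 16 mm in diameter, 110 mm long, along the frame's x on two stems at x = -50 and 50 mm. It lies 125 mm along y and 30 mm along z from frame_hinge, in its axes (folded down: jig y = 40, z = 100 mm). The crossbar, 22 mm wide, lies 85 mm from the hinge: the bar stands clear of it.
- paint_jar: Bystander: capped clear plastic paint jar, 60 mm in diameter, 75 mm high; origin at its underside.
- tape_roll: Bystander: masking tape roll lying flat, 90 mm in diameter, 30 mm high; origin at its underside.
- water_cup: Bystander: clear cup, 72 mm in diameter, 85 mm high; origin at its underside.
- stamp1: Hand stamp 1 (may be absent), 50 g: round beech handle 24 mm in diameter, 85 mm long, with a 30 mm square head 16 mm long. Origin on the axis midway along the handle; x along the axis to the head (handle x = -42.5 to 42.5, head to 58.5 mm). On a flat surface its axis is 12 to 15 mm up (tilt 2 deg); the head stops it rolling.
- ring1 (a point): Centre, on the handle's axis, of stamp 1's dark pencil ring (3 mm wide, drawn round the handle 31 mm from its plain end); axes as the stamp's.
- stamp2: Hand stamp 2 (may be absent), 50 g: round beech handle 24 mm in diameter, 85 mm long, with a 30 mm square head 16 mm long. Origin on the axis midway along the handle; x along the axis to the head (handle x = -42.5 to 42.5, head to 58.5 mm). On a flat surface its axis is 12 to 15 mm up (tilt 2 deg); the head stops it rolling.
- ring2 (a point): Centre, on the handle's axis, of stamp 2's dark pencil ring (3 mm wide, drawn round the handle 38 mm from its plain end); axes as the stamp's.
- stamp3: Hand stamp 3 (may be absent), 50 g: round beech handle 24 mm in diameter, 85 mm long, with a 30 mm square head 16 mm long. Origin on the axis midway along the handle; x along the axis to the head (handle x = -42.5 to 42.5, head to 58.5 mm). On a flat surface its axis is 12 to 15 mm up (tilt 2 deg); the head stops it rolling.
- ring3 (a point): Centre, on the handle's axis, of stamp 3's dark pencil ring (3 mm wide, drawn round the handle 45 mm from its plain end); axes as the stamp's.
Mind the look-alikes: they are no part of the job. There is more than one size of the knife; the one meant has the size given above.

How it is judged:
By the outcome, as a careful person would: the job done as asked, in the order asked, and still so for the second after the job is handed in, with the robot touching nothing.
Of stamp1, stamp2, stamp3 only 2 to 3 are there at a start; the rules pass over those that are not, and their reading is None.
At some moment in a run one of knife, stamp1, stamp2, stamp3 may be knocked a few centimetres aside while the robot is not near it.
Once in a run the grip may slacken for a moment while it holds something.
It also fails if it takes over 210 s, if anything falls off the work surface, if the arm or the gripper's body presses on something with over 40 N, if the wrist force passes 120 N, or if a joint passes its speed limit or range.

## Working session

There is one attempt and no reset: what is moved stays moved. The work goes in short steps, Python scripts to look and compute and a shell command to move; the robot and the scene stay as the last step left them, time stands still between calls to the robot, and variables do not carry over. Pictures are saved under pics/ and viewed, at most 14 in all, crops included, and the job is handed in when it is done.

```bash
ls; mkdir -p pics
python3 - <<'E'
from workcell import arm
import cv2
for n in("top","side"):
    im=arm.snapshot(n); cv2.imwrite(f"pics/{n}0.png",im[:,:,::-1])
    c=arm.camera_info(n); print(n,c)
print(arm.observe())
E
```

```text
pics
top {'K': array([[513.75611892,   0.        , 317.61068155],
       [  0.        , 513.75611892, 242.97918501],
       [  0.        ,   0.        ,   1.        ]]), 'k1': -0.11952004806259856, 'R': array([[-0.00973045, -0.99994899, -0.00271025],
       [-0.99538702,  0.00994469, -0.09542422],
       [ 0.0954463 ,  0.00176923, -0.99543301]]), 't': array([0.07943385, 0.58358202, 1.36557969])}
side {'K': array([[476.25651114,   0.        , 322.92896092],
       [  0.        , 476.25651114, 236.34541925],
       [  0.        ,   0.        ,   1.        ]]), 'k1': -0.07480760335814332, 'R': array([[-0.9951753 , -0.09743562, -0.01150747],
       [-0.06762497,  0.76617474, -0.63906426],
       [ 0.07108436, -0.63520278, -0.76906726]]), 't': array([0.60690769, 0.04129704, 1.01253864])}
{'t': 0.1, 'q': array([ 1.40009257e+00,  3.59295427e-01,  1.11730749e-02, -2.82198638e-04,
       -1.22409976e+00, -2.88105862e-01]), 'qvel': array([ 0.00216465, -0.00341976,  0.00123295,  0.00030798, -0.00319295,
        0.00266282]), 'joint_efforts': array([-2.94012170e-04, -5.84764409e+01,  2.94110245e+01,  6.95442438e+00,
       -3.14345729e-03,  3.22438140e-06]), 'eef_pos': array([0.29877477, 0.60477663, 0.2090848 ]), 'tool_rot': array([[ 8.96537814e-01, -4.42966923e-01, -5.03753951e-04],
       [-4.42967183e-01, -8.96536795e-01, -1.35995859e-03],
       [ 1.50782718e-04,  1.44240077e-03, -9.99998948e-01]]), 'force': array([-0.13569201, -0.4089543 , -0.05218605]), 'torque': array([-0.02104321,  0.00713945,  0.03082388]), 'grip_force': 0.0, 'grip_width': 0.08527092331264695}
```

View pics/top0.png

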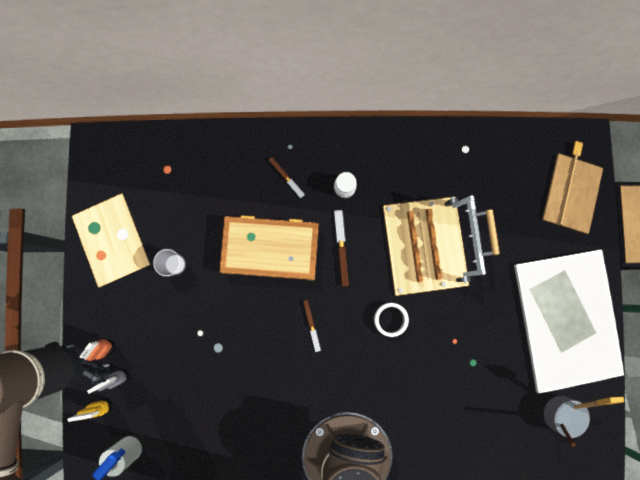

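View pics/side0.png

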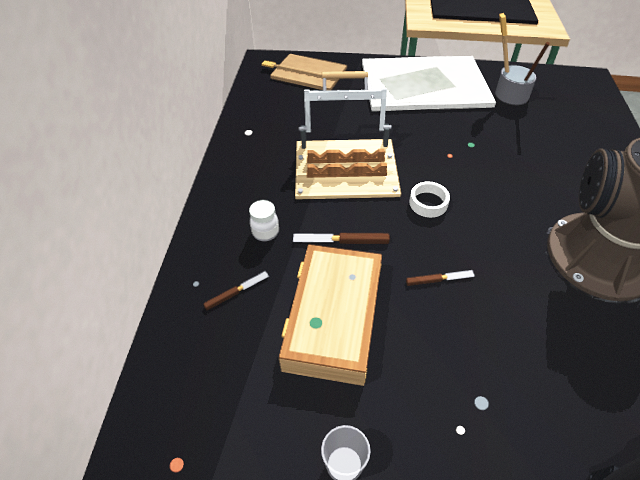

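The top view shows the case at (270,248), the jig at (428,247) with its frame at (480,235), the jar at (345,185), tape at (391,320) and cup at (169,263). There are three candidate knives: (341,247), (286,178) and (312,326). The first looks longest, and the other two look like smaller look-alikes. I'll measure them and confirm in a crop.

```bash
cat > h.py <<'E'
from workcell import arm
import numpy as np, cv2
from scipy.spatial.transform import Rotation as Rn
np.set_printoptions(precision=4,suppress=True)
def ray(n,uv):
    c=arm.camera_info(n); K=c["K"]; d=np.array([(uv[0]-K[0,2])/K[0,0],(uv[1]-K[1,2])/K[1,1]]); s=d.copy()
    for _ in range(20): s=d/(1+c["k1"]*(s@s))
    v=c["R"].T@np.r_[s,1]; return -c["R"].T@c["t"], v/np.linalg.norm(v)
def onz(n,uv,z):
    o,v=ray(n,uv); return o+v*(z-o[2])/v[2]
def tri(a,b):
    (o1,v1),(o2,v2)=ray("top",a),ray("side",b)
    s=np.linalg.lstsq(np.c_[v1,-v2],o2-o1,rcond=None)[0]
    p,q=o1+v1*s[0],o2+v2*s[1]; return (p+q)/2,np.linalg.norm(p-q)*1e3
def proj(n,X):
    c=arm.camera_info(n); p=c["R"]@np.asarray(X)+c["t"]; s=p[:2]/p[2]; s=s*(1+c["k1"]*(s@s)); return s*np.diag(c["K"])[:2]+c["K"][:2,2]
def snap(n,f=None):
    im=arm.snapshot(n)[:,:,::-1].copy()
    if f: cv2.imwrite(f"pics/{f}.png",im)
    return im
def crop(im,x0,y0,x1,y1,k,f): cv2.imwrite(f"pics/{f}.png",cv2.resize(im[y0:y1,x0:x1],None,fx=k,fy=k,interpolation=cv2.INTER_CUBIC))
def delta(pos,R):
    """row numbers from the present pose to pos,R (world)"""
    s=arm.observe(); T=s["tool_rot"]; 
    return np.r_[T.T@(np.asarray(pos)-s["eef_pos"])/.5, Rn.from_matrix(T.T@R).as_rotvec()/(np.pi/4)]
def down(yaw):
    """tool down, tool x along world direction yaw"""
    c,s=np.cos(yaw),np.sin(yaw); return np.array([[c,s,0],[s,-c,0],[0,0,-1.]])
E
python3 - <<'E'
from h import *
im=cv2.imread("pics/top0.png"); crop(im,215,145,500,350,2.8,"c1")
sd=cv2.imread("pics/side0.png"); 
for n,I,box in(("top",im,(260,150,360,355)),("side",sd,(195,225,480,315))):
    x0,y0,x1,y1=box; s=I[y0:y1,x0:x1]; h=cv2.cvtColor(s,cv2.COLOR_BGR2HSV)
    br=((h[...,0]<18)&(h[...,1]>110)&(h[...,2]>25)&(h[...,2]<130)).astype(np.uint8)
    wh=((h[...,1]<50)&(h[...,2]>130)).astype(np.uint8)
    for nm,m in(("brown",br),("white",wh)):
        for c in cv2.findContours(m,0,1)[0]:
            if cv2.contourArea(c)>40:
                b=cv2.boxPoints(cv2.minAreaRect(c))+[x0,y0]
                b=np.array(b); d=[np.linalg.norm(b[i]-b[i-1]) for i in range(4)]
                k=int(np.argmin(d[:2])); e1=(b[k]+b[k-1])/2; e2=(b[(k+2)%4]+b[(k+1)%4])/2
                P=[onz(n,e,.009) for e in(e1,e2)]
                print(n,nm,e1,e2,"w",min(d),P[0][:2],P[1][:2],"L",np.linalg.norm(P[0]-P[1]))
E
```

```text
top brown [304.9689 299.7693] [311.5998 327.6191] w 5.3272749554499335 [0.431  0.1097] [0.3554 0.0923] L 0.07759884912121726
top brown [341.209  245.7992] [344.8648 286.0123] w 7.695543939479465 [0.5777 0.0089] [0.4674 0.0004] L 0.11067576647302473
top brown [269.3 157.6] [287.7235 179.0941] w 5.097866586262864 [0.8283 0.207 ] [0.766  0.1553] L 0.0809139545824358
top white [312.5882 330.353 ] [317.7647 351.0588] w 5.8208550008793445 [0.348  0.0897] [0.292  0.0762] L 0.05762669874994339
top white [337.7664 209.9303] [340.6189 241.3074] w 8.23874460107593 [0.6775 0.017 ] [0.5901 0.0104] L 0.08761490294209046
top white [288.3588 179.8353] [302.1235 195.8941] w 5.3147962165571405 [0.7639 0.1536] [0.718  0.1154] L 0.05969657087629172
top white [345.5 172. ] [345.5 197. ] w 21.0 [ 0.7846 -0.0061] [ 0.7136 -0.005 ] L 0.07094662126289662
side brown [204.289  306.5367] [237.3257 288.7477] w 7.991969995631253 [0.8245 0.2069] [0.7679 0.1595] L 0.07380925862985321
side brown [406.  281.5] [442.  281.5] w 7.0 [0.4291 0.1113] [0.3559 0.105 ] L 0.07349684303103057
side brown [339. 238.] [389. 238.] w 10.0 [0.5736 0.009 ] [ 0.4648 -0.0007] L 0.1092497947945325
side white [241.723  286.5878] [266.7176 273.3554] w 6.706386296373734 [0.7601 0.1536] [0.715  0.1165] L 0.05830945652024599
side white [445.2847 276.2769] [473.7154 272.7231] w 7.069976086345179 [0.3484 0.0914] [0.2888 0.0773] L 0.06121395690369672
side white [362.5262 301.1957] [368.0307 258.2603] w 4.094703393129593 [0.5151 0.1659] [0.5083 0.0588] L 0.1072579885010234
side white [293.  237.5] [333.  237.5] w 7.0 [0.674  0.0164] [0.5868 0.0087] L 0.0876115771904745
side white [250. 232.] [278. 232.] w 14.0 [0.7714 0.0091] [0.7093 0.0037] L 0.062321244266098495
```

View pics/c1.png

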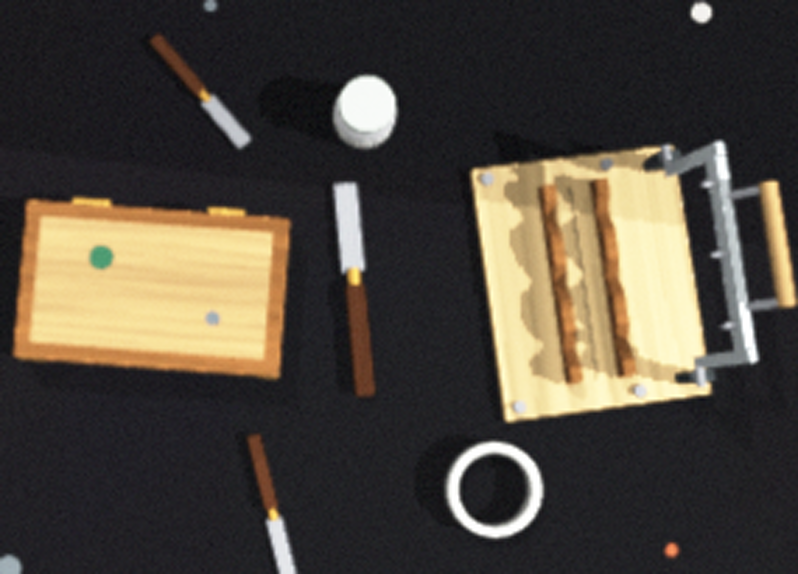

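The crop confirms it: the knife at (341,247) has a 110 mm handle and a tip-to-butt length of about 211 mm, as described. The ones at (286,178) and (312,326) have 78–80 mm handles, so they are the look-alikes. Next, the case, lid and jig corners.

```bash
cat >> h.py <<'E'
def quad(im,box,hlo=5,hhi=30,smin=50,vmin=70,close=7):
    x0,y0,x1,y1=box; h=cv2.cvtColor(im[y0:y1,x0:x1],cv2.COLOR_BGR2HSV)
    m=cv2.inRange(h,(hlo,smin,vmin),(hhi,255,255)); m=cv2.morphologyEx(m,cv2.MORPH_CLOSE,np.ones((close,close)))
    c=max(cv2.findContours(m,0,1)[0],key=cv2.contourArea); hull=cv2.convexHull(c)
    return cv2.approxPolyDP(hull,4,True)[:,0]+[x0,y0], cv2.boxPoints(cv2.minAreaRect(c))+[x0,y0]
E
python3 - <<'E'
from h import *
t=cv2.imread("pics/top0.png"); s=cv2.imread("pics/side0.png")
for nm,im,b in(("case",t,(205,200,330,295)),("jig",t,(375,190,475,305)),("cases",s,(270,238,395,392)),("jigs",s,(285,132,410,205))):
    q=quad(im,b); print(nm,q[0].tolist(),q[1].round(1).tolist())
E
python3 - <<'E'
import sys; sys.path.insert(0,'.')
from h import *
crop(cv2.imread("pics/side0.png"),270,60,410,395,1.78,"c2")
s=cv2.imread("pics/side0.png"); a=cv2.resize(s[235:395,270:400],None,fx=3.7,fy=3.7,interpolation=cv2.INTER_CUBIC); b=cv2.resize(s[60:210,285:410],None,fx=2.5,fy=3.7)
b=cv2.resize(s[70:210,285:405],None,fx=2.6,fy=2.6,interpolation=cv2.INTER_CUBIC); o=np.zeros((592,800,3),np.uint8); o[:592,:481]=a[:592,:481]; o[:364,485:797]=b[:364,:312]; cv2.imwrite("pics/c2.png",o)
E
```

```text
case [[224, 217], [318, 223], [314, 279], [220, 272]] [[218.7, 272.8], [223.4, 212.5], [319.4, 220.0], [314.7, 280.4]]
jig [[455, 197], [469, 285], [395, 295], [383, 205]] [[381.9, 204.8], [457.0, 194.5], [469.5, 285.8], [394.4, 296.1]]
cases [[389, 238], [364, 384], [281, 371], [281, 334], [308, 244], [332, 238]] [[274.8, 370.7], [299.6, 223.0], [389.0, 238.0], [364.2, 385.7]]
jigs [[391, 139], [400, 196], [295, 198], [296, 141]] [[295.0, 139.0], [401.0, 139.0], [401.0, 198.0], [295.0, 198.0]]
```

View pics/c2.png

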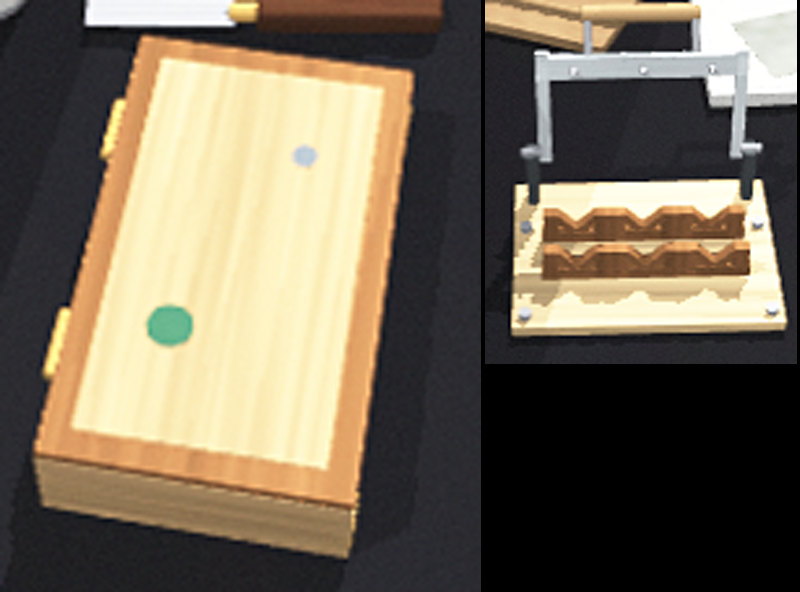

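The side view shows the lid's top corners at (308,245), (382,254), (366,371) and (280,358). The jig's rests lie along image-x, with the frame open behind. Triangulating now.

Run:
```python
from h import *
def fit(nm,L,top,side):
    P=[]
    for a,b in zip(top,side):
        p,e=tri(a,b); P.append(p); print(nm,p,"err mm",round(e,1))
    P=np.array(P); z=P[:,2].mean(); print("z",z)
    for z in(z,):
        Q=np.array([onz("top",a,L[2])[:2] for a in top]); M=np.array([[1,1],[-1,1],[-1,-1],[1,-1]])*np.array(L[:2])/2
        c=Q.mean(0); A=M; B=Q-c; yaw=np.arctan2((A[:,0]*B[:,1]-A[:,1]*B[:,0]).sum(),(A*B).sum()); print("top c",c,"yaw",yaw,"sizes",np.linalg.norm(Q[0]-Q[1]),np.linalg.norm(Q[1]-Q[2]))
        Q=np.array([onz("side",a,L[2])[:2] for a in side]);c=Q.mean(0);B=Q-c; yaw=np.arctan2((A[:,0]*B[:,1]-A[:,1]*B[:,0]).sum(),(A*B).sum()); print("side c",c,"yaw",yaw,np.linalg.norm(Q[0]-Q[1]),np.linalg.norm(Q[1]-Q[2]))
# order +x+y,-x+y,-x-y,+x-y
fit("lid",(.150,.252,.059),[(224,216.5),(220,272.5),(314.5,279.5),(318.5,221.5)],[(280,358),(365.7,371),(381.6,254.2),(307.8,245)])
fit("jig",(.250,.205,.012),[(383,205),(395,295.5),(469.5,285.5),(456,195)],[(295,196),(400,194),(392,139.2),(296.5,140.8)])
```

```text
lid [0.6531 0.3235 0.0591] err mm 4.0
lid [0.505  0.3334 0.0583] err mm 0.8
lid [0.484  0.0829 0.0571] err mm 1.5
lid [0.6363 0.0707 0.0553] err mm 6.1
z 0.05743831018767845
top c [0.571  0.2026] yaw -0.07257892898926797 sizes 0.15008471090609773 0.2512573016925285
side c [0.568 0.204] yaw -0.0765041481179651 0.14678531632734068 0.25020946908584274
jig [ 0.6882 -0.1086  0.0109] err mm 3.4
jig [ 0.44   -0.136   0.0114] err mm 0.3
jig [ 0.4617 -0.3442  0.0073] err mm 5.0
jig [ 0.7142 -0.3154  0.0079] err mm 6.4
z 0.009360538753026643
top c [ 0.5776 -0.2254] yaw 0.11628885755186048 sizes 0.2513474059878965 0.2085615128364917
side c [ 0.5741 -0.2226] yaw 0.11012480185057523 0.24760750973716555 0.20335786909014467
```

```bash
cat >> h.py <<'E'
def plan(*W):
    """W: (pos,R) waypoints; prints row numbers of each from the one before (first from present pose)"""
    s=arm.observe(); p,T=s["eef_pos"],s["tool_rot"]
    for q,R in W:
        q=np.asarray(q,float); print(np.r_[T.T@(q-p)/.5, Rn.from_matrix(T.T@R).as_rotvec()/(np.pi/4)].round(3)); p,T=q,R
E
python3 - <<'E'
from h import *
R=down(.079)
plan(([.546,.0065,.20],R),([.546,.0065,.006],R))
E
```

```text
[ 0.973  0.854  0.02   0.002  0.    -0.685]
[0.    0.    0.388 0.    0.    0.   ]
```

```bash
python3 -m handwheel '.973 .854 .02 .002 0 -.685 0; .973 .854 .02 .002 0 -.685 0; .973 .854 .02 .002 0 -.685 0; .973 .854 .02 .002 0 -.685 0; .973 .854 .02 .002 0 -.685 0; .973 .854 .02 .002 0 -.685 0; .973 .854 .02 .002 0 -.685 0; .973 .854 .02 .002 0 -.685 0; .973 .854 .02 .002 0 -.685 0; .973 .854 .02 .002 0 -.685 0' 80
python3 -m handwheel '0 0 0 0 0 0 0; 0 0 0 0 0 0 0; 0 0 0 0 0 0 0; 0 0 0 0 0 0 0; 0 0 0 0 0 0 0; 0 0 0 0 0 0 0; 0 0 0 0 0 0 0; 0 0 0 0 0 0 0; 0 0 0 0 0 0 0; 0 0 0 0 0 0 0'
python3 - <<'E'
from h import *
plan(([.546,.0065,.05],down(.079)),([.546,.0065,.006],down(.079)))
E
```

```text
t: 1.35
eef_pos: [0.5378, 0.0256, 0.2002]
tool_rot: [[0.997, 0.079, 0.0], [0.079, -0.997, 0.002], [0.0, -0.002, -1.0]]
force: [1.5, 0.9, -0.1]
grip_width: 0.0428
grip_force: 0.0
t: 2.6
eef_pos: [0.5375, 0.0275, 0.2002]
tool_rot: [[0.997, 0.079, 0.0], [0.079, -0.997, 0.001], [0.0, -0.001, -1.0]]
force: [-0.3, 0.5, -0.4]
grip_width: 0.0427
grip_force: 0.0
[ 0.014  0.044  0.3   -0.002 -0.     0.   ]
[0.    0.    0.088 0.    0.    0.   ]
```

```bash
python3 -m handwheel '.014 .044 .3 0 0 0 0; .014 .044 .3 0 0 0 0; .014 .044 .3 0 0 0 0; .014 .044 .388 0 0 0 0; .014 .044 .388 0 0 0 0; .014 .044 .388 0 0 0 0; .014 .044 .388 0 0 0 1; .014 .044 .388 0 0 0 1; .014 .044 .388 0 0 0 1; .014 .044 .388 0 0 0 1' 80
python3 -m handwheel '0 0 0 0 0 0 1; 0 0 0 0 0 0 1; 0 0 0 0 0 0 1; 0 0 -.3 0 0 0 1; 0 0 -.3 0 0 0 1; 0 0 -.3 0 0 0 1; 0 0 -.3 0 0 0 1; 0 0 -.3 0 0 0 1; 0 0 -.3 0 0 0 1; 0 0 -.3 0 0 0 1'
python3 - <<'E'
from h import *
t=snap("top","t1");s=snap("side","s1")
a=cv2.resize(t[150:350,230:430],None,fx=2,fy=2); b=cv2.resize(s[120:320,210:410],None,fx=2,fy=2); cv2.imwrite("pics/v1.png",np.hstack([a,b]))
R=down(-.075); 
f=np.array([.495,.2085]); x=np.array([np.cos(.075),-np.sin(.075)])
a=f-x*(.155-.025+.03); b=f-x*(.155-.025-.02)
plan(([*a,.15],R),([*a,.045],R),([*b,.045],R)); print(a,b)
E
```

```text
t: 3.85
eef_pos: [0.5464, 0.0065, 0.0066]
tool_rot: [[0.997, 0.079, 0.001], [0.079, -0.997, 0.002], [0.001, -0.002, -1.0]]
force: [0.2, 0.4, 0.0]
grip_width: -0.0001
grip_force: 0.0
t: 5.1
eef_pos: [0.5458, 0.0061, 0.1552]
tool_rot: [[0.997, 0.079, -0.002], [0.079, -0.997, 0.001], [-0.001, -0.001, -1.0]]
force: [-0.4, -0.2, 0.6]
grip_width: 0.0003
grip_force: 0.0
[-0.386 -0.461  0.012 -0.001  0.001  0.196]
[0.   0.   0.21 0.   0.   0.  ]
[ 0.1 -0.   0.   0.   0.   0. ]
[0.3354 0.2205] [0.3853 0.2167]
```

View pics/v1.png

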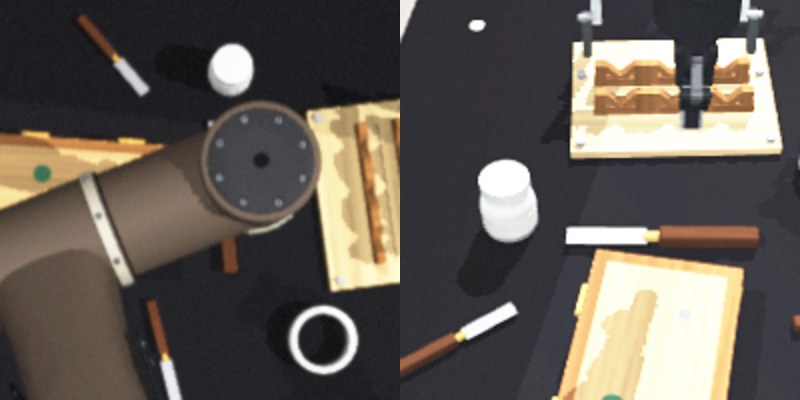

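Run:
```python
from h import *
s=arm.observe(); print(s["eef_pos"],s["grip_width"],proj("side",s["eef_pos"]),proj("top",s["eef_pos"]))
for p in([.521,.0045,.009],[.546,.0065,.0],[.676,.0167,.009]): print(proj("side",p),proj("top",p))
a=cv2.imread("pics/side0.png");b=cv2.imread("pics/s1.png")
for im in(a,b):
    h=cv2.cvtColor(im[225:255,285:400],cv2.COLOR_BGR2HSV); m=((h[...,0]<18)&(h[...,1]>110)&(h[...,2]>25)&(h[...,2]<130)); ys,xs=np.nonzero(m); print(xs.min()+285,xs.max()+285,ys.min()+225,ys.max()+225,xs.mean()+285,ys.mean()+225)
```

```text
[0.546  0.0062 0.1556] 0.0001096624195654053 [354.2915 190.0262] [345.0703 253.2778]
[363.1588 238.067 ] [343.1101 266.4089]
[351.5307 240.5982] [342.1067 257.5292]
[292.0904 237.5441] [337.8892 210.4685]
307 389 233 254 361.6008230452675 239.1172839506173
308 389 234 249 363.7560975609756 241.0121951219512
```

Run:
```python
from h import *
s=arm.observe(); P=s["eef_pos"]; 
o=[]
for n,f,b in(("top","t1",(290,170,420,300)),("side","s1",(290,70,420,260))):
    im=cv2.resize(cv2.imread(f"pics/{f}.png"),None,fx=3,fy=3,interpolation=cv2.INTER_CUBIC)
    for h in(0,.073,.15,.2,.3):
        u=proj(n,P+[0,0,h])*3+1; cv2.drawMarker(im,(int(u[0]),int(u[1])),(0,255,0),0,14,1)
    c=im[b[1]*3:b[3]*3,b[0]*3:b[2]*3]; o.append(cv2.copyMakeBorder(c,0,600-c.shape[0],0,0,cv2.BORDER_CONSTANT)[:590])
cv2.imwrite("pics/v2.png",np.hstack(o))
```

```text
(no output)
```

View pics/v2.png

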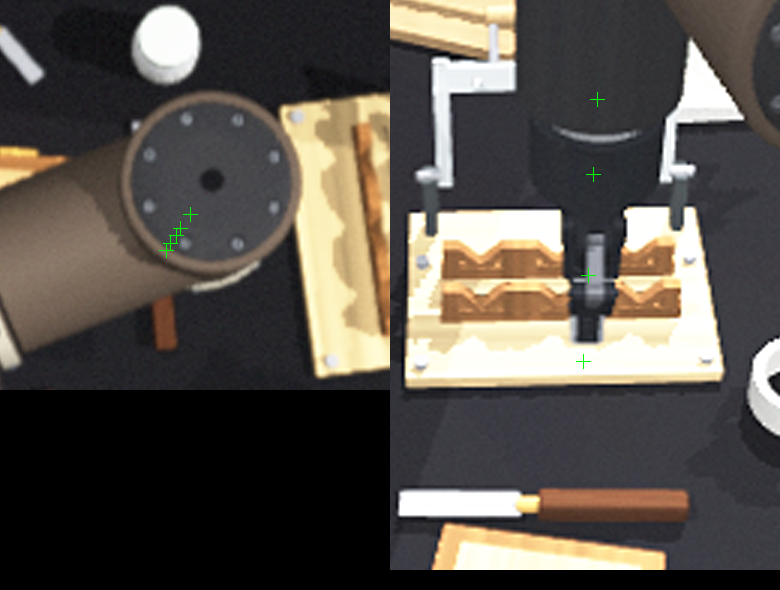

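The side view shows the fingertips about 8 mm above the stated TCP mark, at row 342 against 361 in the crop. The fingers must have slid over the handle, and the knife has not moved. I'll go lower.

```bash
python3 -m handwheel '0 0 .2 0 0 0 0; 0 0 .2 0 0 0 0; 0 0 .2 0 0 0 0; 0 0 .28 0 0 0 0; 0 0 .28 0 0 0 0; 0 0 .3 0 0 0 0; 0 0 .31 0 0 0 0; 0 0 .31 0 0 0 0; 0 0 .31 0 0 0 0; 0 0 .31 0 0 0 0'
python3 -m handwheel '0 0 .004 0 0 0 0; 0 0 .008 0 0 0 0; 0 0 .008 0 0 0 .3; 0 0 .008 0 0 0 .4; 0 0 .008 0 0 0 .6; 0 0 .008 0 0 0 .6; 0 0 .008 0 0 0 .8; 0 0 .008 0 0 0 1; 0 0 .008 0 0 0 1; 0 0 .008 0 0 0 1' 60
```

```text
t: 6.45
eef_pos: [0.5465, 0.0065, 0.0016]
tool_rot: [[0.997, 0.079, 0.001], [0.079, -0.997, 0.002], [0.001, -0.002, -1.0]]
force: [0.2, 0.4, -0.3]
grip_width: 0.0426
grip_force: 0.0
t: 7.7
eef_pos: [0.5462, 0.0065, -0.0028]
tool_rot: [[0.997, 0.079, 0.0], [0.079, -0.997, 0.002], [0.0, -0.001, -1.0]]
force: [-0.9, -0.8, -0.2]
grip_width: -0.0
grip_force: 0.0
```

Run:
```python
from h import *
P=arm.observe()["eef_pos"]; o=[]
for n,f,b in(("top","t2",(290,170,420,300)),("side","s2",(290,130,420,280))):
    im=cv2.resize(snap(n,f),None,fx=3,fy=3,interpolation=cv2.INTER_CUBIC)
    u=proj(n,P)*3+1; print(u); cv2.drawMarker(im,(int(u[0]),int(u[1])),(0,255,0),0,14,1)
    c=im[b[1]*3:b[3]*3,b[0]*3:b[2]*3]; o.append(cv2.copyMakeBorder(c,0,450-c.shape[0],0,0,cv2.BORDER_CONSTANT))
cv2.imwrite("pics/v3.png",np.hstack(o))
```

```text
[1027.2117  773.531 ]
[1055.1356  725.1482]
```

View pics/v3.png

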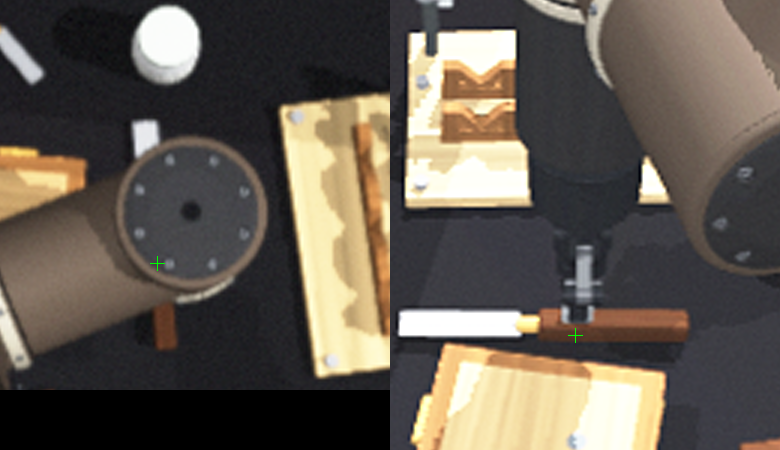

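The fingertip sits on top of the handle at crop (578,320), with the TCP mark at (575,335). At about 325 px per metre of height, the real tips are 15–19 mm above the reported TCP. I'll open, then feel my way lower.

```bash
python3 -m handwheel '0 0 -.05 0 0 0 0; 0 0 -.05 0 0 0 0; 0 0 -.05 0 0 0 0; 0 0 -.02 0 0 0 0; 0 0 0 0 0 0 0; 0 0 .008 0 0 0 0; 0 0 .012 0 0 0 0; 0 0 .016 0 0 0 0; 0 0 .016 0 0 0 0; 0 0 .016 0 0 0 0'
python3 -m handwheel '0 0 0.004 0 0 0 0; 0 0 .008 0 0 0 0; 0 0 .008 0 0 0 1; 0 0 .008 0 0 0 1; 0 0 .008 0 0 0 1; 0 0 .008 0 0 0 1; 0 0 .008 0 0 0 1; 0 0 .008 0 0 0 1; 0 0 .008 0 0 0 1; 0 0 .008 0 0 0 1' 60
```

```text
t: 9.05
eef_pos: [0.5464, 0.0066, -0.0105]
tool_rot: [[0.997, 0.079, 0.001], [0.079, -0.997, 0.002], [0.001, -0.002, -1.0]]
force: [0.3, -0.5, 0.7]
grip_width: 0.0426
grip_force: 0.0
t: 10.3
eef_pos: [0.5463, 0.0065, -0.0147]
tool_rot: [[0.997, 0.079, 0.0], [0.079, -0.997, 0.002], [0.001, -0.002, -1.0]]
force: [-1.2, 0.2, 5.4]
grip_width: 0.0184
grip_force: 59.6
```

```bash
python3 -m handwheel '0 0 -.1 0 0 0 1; 0 0 -.2 0 0 0 1; 0 0 -.28 0 0 0 1; 0 0 -.28 0 0 0 1; 0 0 -.28 0 0 0 1; 0 0 -.28 0 0 0 1; 0 0 -.28 0 0 0 1; 0 0 -.28 0 0 0 1; 0 0 -.28 0 0 0 1; 0 0 -.28 0 0 0 1' 90
python3 - <<'E'
from h import *
R=down(-.075); print(arm.observe()["grip_width"])
f=np.array([.495,.2085]); x=np.array([np.cos(.075),-np.sin(.075)])
a=f-x*(.155-.025+.02); b=f-x*(.155-.025-.02)
plan(([*a,.12],R),([*a,.024],R),([*b,.024],R)); print(a,b)
E
```

```text
t: 11.55
eef_pos: [0.5462, 0.0063, 0.1252]
tool_rot: [[0.997, 0.079, 0.0], [0.079, -0.997, 0.001], [0.0, -0.001, -1.0]]
force: [0.4, 0.1, -1.0]
grip_width: 0.0174
grip_force: 91.0
0.01744130673134355
[-0.367 -0.457  0.011 -0.002 -0.     0.196]
[0.    0.    0.192 0.    0.    0.   ]
[0.08 0.   0.   0.   0.   0.  ]
[0.3454 0.2197] [0.3853 0.2167]
```

```bash
python3 -m handwheel '-.367 -.457 0 0 0 .196 1; -.367 -.457 0 0 0 .196 1; -.367 -.457 0 0 0 .196 1; -.367 -.457 0 0 0 .196 1; -.367 -.457 0 0 0 .196 1; -.367 -.457 0 0 0 .196 1; -.367 -.457 0 0 0 .196 1; -.367 -.457 0 0 0 .196 1; -.367 -.457 0 0 0 .196 1; -.367 -.457 0 0 0 .196 1'
python3 -m handwheel '0 0 .1 0 0 0 1; 0 0 .18 0 0 0 1; 0 0 .2 0 0 0 1; 0 0 .2 0 0 0 1; 0 0 .2 0 0 0 1; 0 0 .2 0 0 0 1; 0 0 .2 0 0 0 1; 0 0 .2 0 0 0 1; 0 0 .2 0 0 0 1; 0 0 .2 0 0 0 1'
python3 - <<'E'
from h import *
P=arm.observe()["eef_pos"]; o=[]
for n,f,b in(("top","t3",(230,190,360,330)),("side","s3",(290,230,440,390))):
    im=cv2.resize(snap(n,f),None,fx=3,fy=3,interpolation=cv2.INTER_CUBIC)
    c=im[b[1]*3:b[3]*3,b[0]*3:b[2]*3]; o.append(cv2.copyMakeBorder(c,0,480-c.shape[0],0,0,cv2.BORDER_CONSTANT))
cv2.imwrite("pics/v4.png",np.hstack(o)[:, :800])
x=np.array([np.cos(.075),-np.sin(.075),0])
for q in(P+.13*x+[0,0,.0237],P+.046*x+[0,0,.0237]): print(q,proj("top",q),proj("side",q))
E
```

```text
t: 12.8
eef_pos: [0.3456, 0.219, 0.1254]
tool_rot: [[0.997, -0.076, 0.0], [-0.076, -0.997, 0.001], [0.0, -0.001, -1.0]]
force: [0.7, 0.4, -1.2]
grip_width: 0.0171
grip_force: 91.0
t: 14.05
eef_pos: [0.3452, 0.2197, 0.0255]
tool_rot: [[0.997, -0.075, 0.0], [-0.075, -0.997, 0.001], [0.0, -0.001, -1.0]]
force: [-0.1, -0.6, -0.8]
grip_width: 0.0171
grip_force: 91.0
[0.4749 0.2099 0.0492] [266.7012 283.7389] [384.3969 311.5431]
[0.3911 0.2162 0.0492] [264.4204 315.4429] [430.1957 317.9223]
```

View pics/v4.png

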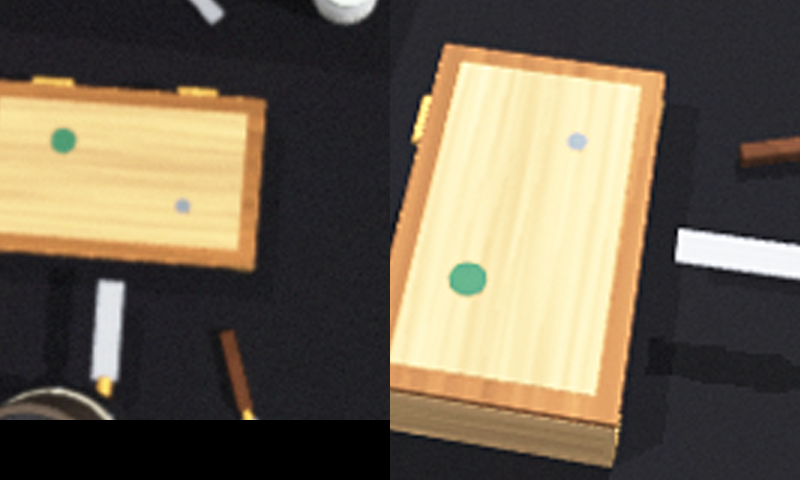

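Blade tip seen at top (267.3,283.7) and side (386,312), close to the prediction. I'll triangulate its height.

Run:
```python
from h import *
print(tri((267.3,283.7),(386,312)), tri((264.2,315.5),(430.2,318)))
```

```text
(array([0.4734, 0.2088, 0.0466]), np.float64(3.345861104115889)) (array([0.3911, 0.2167, 0.0497]), np.float64(0.22720902856819525))
```

```bash
python3 -m handwheel '0 0 .002 0 0 0 1; .02 0 .002 0 0 0 1; .03 0 .002 0 0 0 1; .04 0 .002 0 0 0 1; .05 0 .002 0 0 0 1; .06 0 .002 0 0 0 1; .07 0 .002 0 0 0 1; .08 0 .002 0 0 0 1; .08 0 .002 0 0 0 1; .08 0 .002 0 0 0 1'
```

```text
t: 15.4
eef_pos: [0.385, 0.2166, 0.0244]
tool_rot: [[0.997, -0.075, 0.0], [-0.075, -0.997, 0.001], [0.0, -0.001, -1.0]]
force: [-0.0, -0.5, -1.1]
grip_width: 0.0174
grip_force: 91.0
```

```bash
python3 -m handwheel '0 0 -.01 0 0 0 1; .001 0 -.03 0 0 0 1; .005 0 -.058 0 0 0 1; .01 0 -.083 0 0 0 1; .02 0 -.107 0 0 0 1; .032 0 -.13 0 0 0 1; .045 0 -.153 0 0 0 1; .045 0 -.153 0 0 0 1; .045 0 -.153 0 0 0 1; .045 0 -.153 0 0 0 1'
python3 - <<'E'
from h import *
s=snap("side","s4"); crop(s,260,180,460,380,2,"v5")
E
```

```text
t: 16.65
eef_pos: [0.4077, 0.215, 0.1009]
tool_rot: [[0.997, -0.074, 0.001], [-0.074, -0.997, 0.001], [0.0, -0.002, -1.0]]
force: [-0.3, 0.5, -0.4]
grip_width: 0.0171
grip_force: 91.0
```

View pics/v5.png

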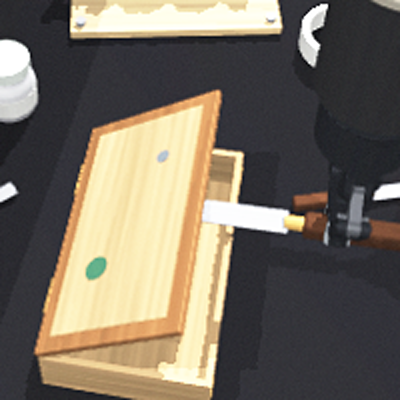

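The side view shows the blade under the lid, prised to about 0.6 rad. I'll continue the arc.

```bash
python3 -m handwheel '.017 0 -.021 0 0 0 1; .034 0 -.04 0 0 0 1; .054 0 -.057 0 0 0 1; .075 0 -.072 0 0 0 1; .097 0 -.085 0 0 0 1; .121 0 -.095 0 0 0 1; .146 0 -.103 0 0 0 1; .171 0 -.109 0 0 0 1; .197 0 -.112 0 0 0 1; .197 0 -.112 0 0 0 1'
python3 -m handwheel '.013 0 -.001 0 0 0 1; .026 0 -.001 0 0 0 1; .052 0 .002 0 0 0 1; .065 0 .003 0 0 0 1; .078 0 .005 0 0 0 1; .088 0 .007 0 0 0 1; .09 0 .007 0 0 0 1; .09 0 .007 0 0 0 1; .05 0 .007 0 0 0 1; -.05 0 0 0 0 0 1'
python3 - <<'E'
from h import *
t=snap("top","t5");s=snap("side","s5"); print(arm.observe()["eef_pos"])
b=cv2.resize(s[150:400,230:440],None,fx=2,fy=2); a=cv2.resize(t[150:350,200:400],None,fx=2,fy=2)
o=np.zeros((500,820,3),np.uint8); o[:400,:400]=a; o[:500,400:820]=b; cv2.imwrite("pics/v6.png",o[:,:800])
E
```

```text
t: 17.95
eef_pos: [0.5072, 0.2077, 0.157]
tool_rot: [[0.997, -0.075, 0.001], [-0.075, -0.997, 0.002], [0.001, -0.002, -1.0]]
force: [0.1, -0.1, -1.0]
grip_width: 0.0171
grip_force: 91.0
t: 19.2
eef_pos: [0.4814, 0.2097, 0.1567]
tool_rot: [[0.997, -0.076, 0.001], [-0.076, -0.997, 0.001], [0.001, -0.001, -1.0]]
force: [-1.4, 1.6, -0.3]
grip_width: 0.0172
grip_force: 91.0
[0.4779 0.2092 0.1578]
```

View pics/v6.png

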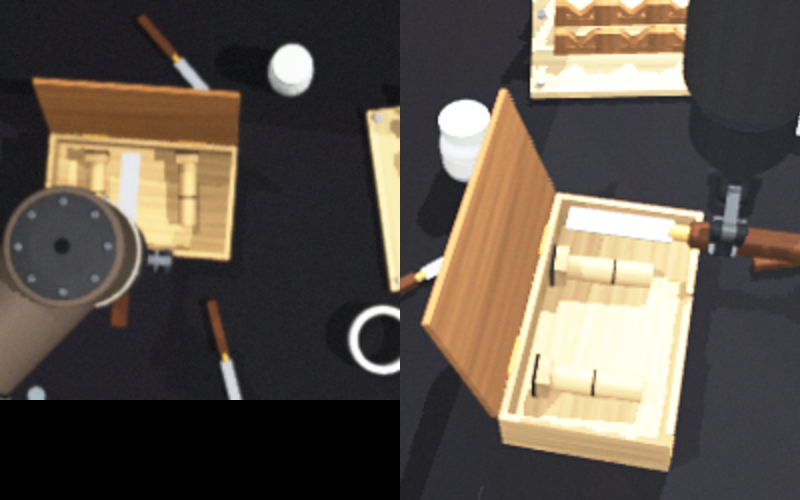

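The top and side views show the lid past vertical. There are two stamps on the floor, at the ±y ends, and the middle slot is empty. Now the knife goes back where it lay.

Run:
```python
from h import *
R0=down(-.075);R=down(.079)
plan(([.47,.0065,.12],R),([.546,.0065,.03],R),([.546,.0065,-.0135],R))
```

```text
[ 0.014  0.406  0.075 -0.003 -0.001 -0.194]
[0.152 0.012 0.18  0.    0.    0.   ]
[0.    0.    0.087 0.    0.    0.   ]
```

```bash
python3 -m handwheel '0 .1 0 0 0 0 1; 0 .2 0 0 0 0 1; 0 .3 0 0 0 -.1 1; .014 .406 .05 0 0 -.194 1; .014 .406 .075 0 0 -.194 1; .014 .406 .075 0 0 -.194 1; .014 .406 .075 0 0 -.194 1; .014 .406 .075 0 0 -.194 1; .014 .406 .075 0 0 -.194 1; .014 .406 .075 0 0 -.194 1'
python3 -m handwheel '.152 .012 0 0 0 0 1; .152 .012 .05 0 0 0 1; .152 .012 .1 0 0 0 1; .152 .012 .15 0 0 0 1; .152 .012 .2 0 0 0 1; .152 .012 .24 0 0 0 1; .152 .012 .25 0 0 0 1; .152 .012 .25 0 0 0 1; .152 .012 .25 0 0 0 1; .152 .012 .25 0 0 0 1'
```

```text
t: 20.55
eef_pos: [0.4728, 0.0068, 0.1194]
tool_rot: [[0.997, 0.078, 0.001], [0.078, -0.997, 0.002], [0.001, -0.002, -1.0]]
force: [-1.4, 0.0, -1.2]
grip_width: 0.0172
grip_force: 91.0
t: 21.8
eef_pos: [0.5495, 0.0068, -0.005]
tool_rot: [[0.997, 0.078, 0.002], [0.078, -0.997, 0.002], [0.002, -0.002, -1.0]]
force: [-0.6, -0.2, -0.4]
grip_width: 0.0172
grip_force: 91.0
```

Lower 8 mm more, open, and rise.

```bash
python3 -m handwheel '0 0 .008 0 0 0 1; 0 0 .014 0 0 0 1; 0 0 .017 0 0 0 1; 0 0 .017 0 0 0 1; 0 0 .017 0 0 0 .4; 0 0 .017 0 0 0 .2; 0 0 .017 0 0 0 .2; 0 0 -.05 0 0 0 .2; 0 0 -.2 0 0 0 .2; 0 0 -.3 0 0 0 .2'
python3 -m handwheel '-.3 .4 0 0 0 0 .2; -.3 .4 0 0 0 0 .2; -.3 .4 0 0 0 0 .2; -.3 .4 0 0 0 0 .2; -.3 .4 0 0 0 0 .2; -.3 .4 0 0 0 0 .2; -.3 .4 0 0 0 0 .2; -.3 .4 0 0 0 0 .2; -.3 .4 0 0 0 0 .2; -.3 .4 0 0 0 0 .2'
python3 - <<'E'
from h import *
t=snap("top","t6");s=snap("side","s6"); print(arm.observe()["eef_pos"])
b=cv2.resize(s[80:390,230:430],None,fx=1.9,fy=1.9,interpolation=cv2.INTER_CUBIC); a=cv2.resize(t[180:300,215:355],None,fx=3,fy=3,interpolation=cv2.INTER_CUBIC)
o=np.zeros((595,800,3),np.uint8); o[:360,:420]=a; o[:589,420:800]=b; cv2.imwrite("pics/v7.png",o)
E
```

```text
t: 23.05
eef_pos: [0.5484, 0.0061, 0.1458]
tool_rot: [[0.997, 0.078, -0.001], [0.078, -0.997, 0.001], [-0.001, -0.001, -1.0]]
force: [2.0, 0.4, -0.4]
grip_width: 0.0341
grip_force: 0.0
t: 24.3
eef_pos: [0.415, -0.2044, 0.1438]
tool_rot: [[0.997, 0.078, 0.0], [0.078, -0.997, 0.002], [0.0, -0.002, -1.0]]
force: [-0.0, -0.3, 0.1]
grip_width: 0.0338
grip_force: 0.0
[ 0.415  -0.2045  0.1438]
```

View pics/v7.png

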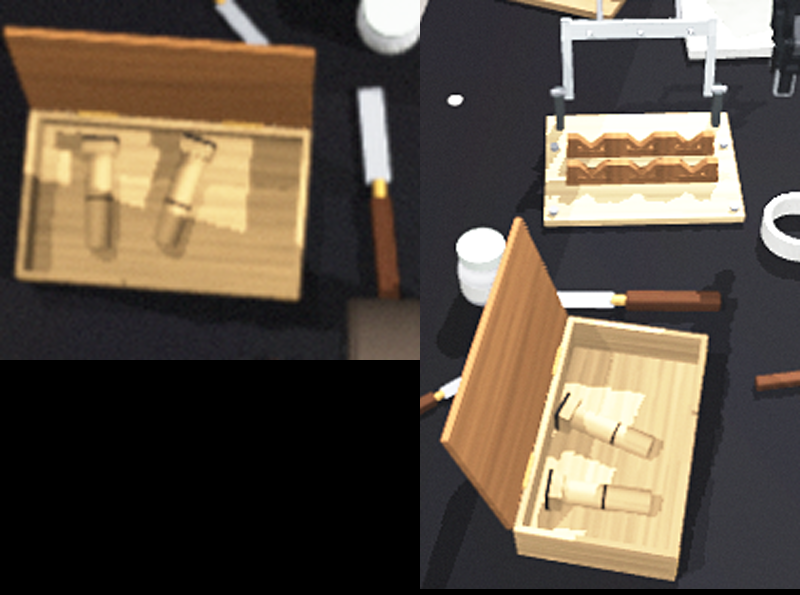

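Both stamps are visible: A with its ring at crop (98,198), and B, now knocked askew, with its ring at (180,205). The knife lies flat and the lid is fully open. I'll measure the ring poses and the jig rests.

Run:
```python
from h import *
T=lambda x,y:(215+x/3-.33,180+y/3-.33); S=lambda x,y:(230+(x-420)/1.9-.25,80+y/1.9-.25)
for nm,ring,neck,plain,sr in(("A",(98,198),(100,152),(99,248),(604,496)),("B",(180,205),(193,160),(167,248),(615,435))):
    r=onz("top",T(*ring),.031); a=onz("top",T(*neck),.031); b=onz("top",T(*plain),.031)
    print(nm,"ring",r[:2],"yaw",np.arctan2(*(a-b)[[1,0]]),"tri",tri(T(*ring),S(*sr)), "plain-ring",np.linalg.norm(r-b))
im=cv2.imread("pics/top0.png"); h=cv2.cvtColor(im,cv2.COLOR_BGR2HSV)
m=((h[...,0]<15)&(h[...,1]>140)&(h[...,2]<200)&(h[...,2]>60))
for y in range(206,286,5):
    xs=np.nonzero(m[y,385:450])[0]+385; g=np.split(xs,np.nonzero(np.diff(xs)>2)[0]+1); print(y,[(int(k[0]),int(k[-1])) for k in g if len(k)])
```

```text
A ring [0.5786 0.2643] yaw -0.007375263093864273 tri (array([0.5781, 0.2655, 0.0234]), np.float64(2.4670693130643815)) plain-ring 0.04528304394641853
B ring [0.5715 0.19  ] yaw -0.2893303450306095 tri (array([0.5728, 0.1915, 0.0144]), np.float64(0.4466349462607229)) plain-ring 0.04050284310994714
206 []
211 [(426, 431)]
216 [(409, 412), (427, 431)]
221 [(409, 412), (428, 431)]
226 [(410, 413), (429, 433)]
231 [(411, 414), (430, 431)]
236 [(411, 412), (430, 432)]
241 [(412, 416), (431, 434)]
246 [(413, 416), (432, 435)]
251 [(414, 417), (432, 437)]
256 [(414, 415), (433, 436)]
261 [(415, 416), (434, 438)]
266 [(415, 419), (434, 438)]
271 [(416, 419), (435, 439)]
276 [(417, 421), (436, 438)]
281 [(418, 418)]
```

Run:
```python
from h import *
c0,yaw=np.array([.576,-.224]),.113
J=lambda x,y,z:np.r_[c0+np.array([[np.cos(yaw),-np.sin(yaw)],[np.sin(yaw),np.cos(yaw)]])@[x,y],z]
x=.032  # a land between Vs
for nm,y,z in(("b1 +face foot",.032,.012),("b1 +top",.032,.045),("b1 -top",.020,.045),("line",0,.012),("b2 +foot",-.02,.012),("b2 +top",-.02,.045),("b2 -top",-.032,.045)): print(nm,proj("top",J(x,y,z)),proj("side",J(x,y,z)))
im=cv2.imread("pics/top0.png").astype(int); r=int(round(proj("top",J(x,0,.03))[1]))
for c in range(400,445): print(c,im[r-1:r+2,c].mean(0).astype(int).tolist(),end=" ")
print()
s=cv2.imread("pics/side0.png").astype(int); c=int(round(proj("side",J(x,0,.03))[0]))
for r in range(140,190): print(r,s[r,c-1:c+2].mean(0).astype(int).tolist(),end=" ")
# x ends of rests in side
for xx in(-.064,0,.064): print(proj("side",J(xx,.032,.028)),proj("top",J(xx,.026,.028)))
```

```text
b1 +face foot [412.6524 235.4228] [332.6668 174.4553]
b1 +top [414.8645 234.0755] [332.7207 164.3171]
b1 -top [419.2357 233.5362] [332.5772 160.9904]
line [424.0324 234.0173] [332.2978 165.6857]
b2 +foot [431.1229 233.1413] [332.0735 160.3619]
b2 +top [433.7601 231.7436] [332.1124 150.2271]
b2 -top [438.1027 231.2076] [331.9768 147.0926]
400 [119, 170, 199] 401 [114, 163, 191] 402 [110, 158, 185] 403 [109, 158, 187] 404 [114, 165, 193] 405 [117, 168, 197] 406 [121, 174, 203] 407 [129, 182, 211] 408 [129, 184, 211] 409 [108, 158, 188] 410 [49, 77, 104] 411 [37, 65, 100] 412 [57, 105, 159] 413 [73, 133, 199] 414 [76, 138, 203] 415 [82, 143, 207] 416 [97, 155, 206] 417 [118, 170, 202] 418 [119, 170, 199] 419 [118, 170, 197] 420 [109, 156, 184] 421 [105, 150, 175] 422 [120, 171, 199] 423 [127, 183, 212] 424 [127, 180, 210] 425 [121, 174, 204] 426 [113, 164, 193] 427 [111, 162, 190] 428 [92, 135, 164] 429 [50, 78, 105] 430 [30, 56, 85] 431 [53, 97, 151] 432 [72, 130, 195] 433 [78, 139, 205] 434 [80, 142, 207] 435 [121, 186, 233] 436 [177, 236, 250] 437 [197, 245, 253] 438 [196, 245, 253] 
[... 499 characters left out ...]
, 112] 160 [46, 74, 110] 161 [49, 78, 114] 162 [44, 70, 107] 163 [149, 205, 239] 164 [108, 170, 235] 165 [109, 171, 234] 166 [112, 176, 240] 167 [45, 69, 104] 168 [48, 75, 112] 169 [49, 77, 114] 170 [48, 75, 112] 171 [49, 76, 114] 172 [47, 73, 112] 173 [50, 78, 116] 174 [49, 78, 117] 175 [48, 76, 114] 176 [56, 86, 124] 177 [141, 191, 221] 178 [168, 218, 238] 179 [159, 211, 232] 180 [150, 198, 226] 181 [145, 192, 221] 182 [138, 184, 210] 183 [140, 188, 215] 184 [150, 198, 225] 185 [148, 199, 225] 186 [151, 203, 229] 187 [217, 251, 255] 188 [216, 249, 254] 189 [217, 249, 254] [372.2097 168.8942] [420.7793 269.4345]
[345.8756 169.3527] [417.5146 246.1073]
[319.5056 169.8426] [414.2255 222.9643]
```

The rests and the black line sit 3 px left in the top view and 2.2 px low in the side view compared with the base-centred guess. Both give +8 mm in jig y, so the jig origin is about (0.574,-0.216) with yaw 0.113. Now stamp A.

Run:
```python
from h import *
R=down(-.007)
plan(([.578,.2647,.12],R),([.578,.2647,-.007],R))
```

```text
[ 0.398 -0.91   0.049 -0.002 -0.     0.108]
[0.    0.    0.254 0.    0.    0.   ]
```

```bash
python3 -m handwheel '.398 -.91 0 0 0 .108 .2; .398 -.91 0 0 0 .108 .2; .398 -.91 0 0 0 .108 .2; .398 -.91 0 0 0 .108 .2; .398 -.91 0 0 0 .108 .2; .398 -.91 0 0 0 .108 .2; .398 -.91 0 0 0 .108 .2; .398 -.91 0 0 0 .108 .2; .398 -.91 0 0 0 .108 .2; .398 -.91 0 0 0 .108 .2'
python3 - <<'E'
from h import *
R=down(-.007)
plan(([.578,.2647,.03],R),([.578,.2647,-.007],R))
E
```

```text
t: 25.65
eef_pos: [0.5775, 0.2643, 0.1439]
tool_rot: [[1.0, -0.007, -0.001], [-0.007, -1.0, 0.001], [-0.001, -0.001, -1.0]]
force: [0.3, -0.5, 0.1]
grip_width: 0.0344
grip_force: 0.0
[ 0.001 -0.001  0.228 -0.001  0.001  0.   ]
[0.    0.    0.074 0.    0.    0.   ]
```

```bash
python3 -m handwheel '0 0 .1 0 0 0 .1; 0 0 .2 0 0 0 .1; 0 0 .24 0 0 0 .1; 0 0 .26 0 0 0 .1; 0 0 .28 0 0 0 .1; 0 0 .302 0 0 0 .1; 0 0 .302 0 0 0 .1; 0 0 .302 0 0 0 .5; 0 0 .302 0 0 0 1; 0 0 .302 0 0 0 1' 40
python3 -m handwheel '0 0 0 0 0 0 1; 0 0 0 0 0 0 1; 0 0 -.1 0 0 0 1; 0 0 -.2 0 0 0 1; 0 0 -.3 0 0 0 1; 0 0 -.32 0 0 0 1; 0 0 -.32 0 0 0 1; 0 0 -.32 0 0 0 1; 0 0 -.32 0 0 0 1; 0 0 -.32 0 0 0 1'
python3 - <<'E'
from h import *
J=lambda x,y=0:np.array([.574,-.2158])+np.array([[np.cos(.113),-np.sin(.113)],[np.sin(.113),np.cos(.113)]])@[x,y]
R=down(.113-np.pi/2); print(J(-.064),J(0))
plan(([*J(-.064),.16],R),([*J(-.064),.06],R),([*J(-.064),.019],R))
E
```

```text
t: 26.9
eef_pos: [0.5783, 0.2648, -0.0058]
tool_rot: [[1.0, -0.007, 0.001], [-0.007, -1.0, 0.002], [0.001, -0.002, -1.0]]
force: [-0.3, -0.5, 2.4]
grip_width: 0.0222
grip_force: 39.3
t: 28.15
eef_pos: [0.5777, 0.2641, 0.1525]
tool_rot: [[1.0, -0.007, -0.001], [-0.007, -1.0, 0.0], [-0.001, -0.0, -1.0]]
force: [-0.4, -0.3, 0.6]
grip_width: 0.0221
grip_force: 39.2
[ 0.5104 -0.223 ] [ 0.574  -0.2158]
[-0.127  0.975 -0.015  0.001  0.001  1.847]
[0.  0.  0.2 0.  0.  0. ]
[0.    0.    0.082 0.    0.    0.   ]
```

```bash
python3 -m handwheel '-.064 .1 0 0 0 .1 1; -.064 .2 0 0 0 .2 1; -.064 .3 0 0 0 .4 1; -.064 .4 0 0 0 .6 1; -.064 .49 0 0 0 .8 1; -.064 .49 0 0 0 .924 1; -.064 .49 0 0 0 .924 1; -.064 .49 0 0 0 .924 1; -.064 .49 0 0 0 .924 1; -.064 .49 0 0 0 .924 1' 45
python3 - <<'E'
from h import *
J=lambda x,y=0:np.array([.574,-.2158])+np.array([[np.cos(.113),-np.sin(.113)],[np.sin(.113),np.cos(.113)]])@[x,y]
R=down(.113-np.pi/2)
plan(([*J(-.064),.15],R),([*J(-.064),.05],R),([*J(-.064),.019],R))
E
```

```text
t: 29.4
eef_pos: [0.5442, 0.0201, 0.1532]
tool_rot: [[0.744, -0.668, 0.0], [-0.668, -0.744, 0.002], [-0.001, -0.001, -1.0]]
force: [0.6, 1.2, -0.3]
grip_width: 0.0217
grip_force: 45.5
[ 0.274  0.407  0.006 -0.001  0.002  0.925]
[0.  0.  0.2 0.  0.  0. ]
[0.    0.    0.062 0.    0.    0.   ]
```

```bash
python3 -m handwheel '.274 .407 0 0 0 .925 1; .274 .407 0 0 0 .925 1; .274 .407 0 0 0 .925 1; .274 .407 0 0 0 .925 1; .274 .407 0 0 0 .925 1; .274 .407 0 0 0 .925 1; .274 .407 0 0 0 .925 1; .274 .407 0 0 0 .925 1; .274 .407 0 0 0 .925 1; .274 .407 0 0 0 .925 1'
python3 -m handwheel '0 0 .1 0 0 0 1; 0 0 .16 0 0 0 1; 0 0 .16 0 0 0 1; 0 0 .16 0 0 0 1; 0 0 .16 0 0 0 1; 0 0 .16 0 0 0 1; 0 0 .16 0 0 0 1; 0 0 .16 0 0 0 1; 0 0 .16 0 0 0 1; 0 0 .16 0 0 0 1'
python3 - <<'E'
from h import *
J=lambda x,y=0:np.array([.574,-.2158])+np.array([[np.cos(.113),-np.sin(.113)],[np.sin(.113),np.cos(.113)]])@[x,y]
R=down(.113-np.pi/2)
plan(([*J(-.064),.045],R),([*J(-.064),.019],R))
s=snap("side","s8"); crop(s,270,70,430,220,3,"v8")
E
```

```text
t: 30.65
eef_pos: [0.51, -0.2229, 0.1529]
tool_rot: [[0.112, -0.994, 0.0], [-0.994, -0.112, 0.002], [-0.001, -0.001, -1.0]]
force: [-0.2, 0.2, 0.1]
grip_width: 0.0219
grip_force: 45.6
t: 31.9
eef_pos: [0.5099, -0.2232, 0.0728]
tool_rot: [[0.111, -0.994, 0.0], [-0.994, -0.111, 0.001], [-0.001, -0.0, -1.0]]
force: [-0.0, 0.4, -0.3]
grip_width: 0.0224
grip_force: 45.6
[-0.    -0.001  0.056 -0.     0.002 -0.002]
[0.    0.    0.052 0.    0.    0.   ]
```

View pics/v8.png

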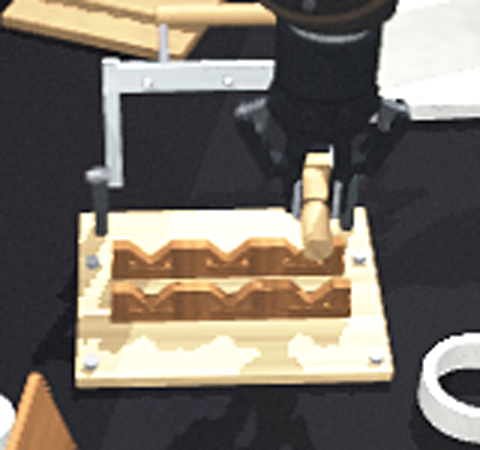

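The side view shows the stamp held over the right-hand V (x = -64, crop col 318), with the frame clear behind it. Lowering.

```bash
python3 -m handwheel '0 0 .04 0 0 0 1; 0 0 .07 0 0 0 1; 0 0 .085 0 0 0 1; 0 0 .095 0 0 0 1; 0 0 .1 0 0 0 1; 0 0 .104 0 0 0 1; 0 0 .107 0 0 0 1; 0 0 .107 0 0 0 1; 0 0 .107 0 0 0 1; 0 0 .107 0 0 0 1' 25
```

```text
t: 33.2
eef_pos: [0.5101, -0.2233, 0.0201]
tool_rot: [[0.112, -0.994, 0.001], [-0.994, -0.112, 0.001], [-0.001, -0.001, -1.0]]
force: [-2.0, 0.5, 5.6]
grip_width: 0.0217
grip_force: 46.2
```

```bash
python3 -m handwheel '0 0 0 0 0 0 .5; 0 0 0 0 0 0 .3; 0 0 0 0 0 0 .2; 0 0 0 0 0 0 .15; 0 0 -.05 0 0 0 .15; 0 0 -.15 0 0 0 .15; 0 0 -.27 0 0 0 .15; 0 0 -.27 0 0 0 .15; 0 0 -.27 0 0 0 .15; 0 0 -.27 0 0 0 .15' 40
python3 -m handwheel '0 -.5 0 0 0 -.5 .1; 0 -.5 0 0 0 -.5 .1; 0 -.5 0 0 0 -.5 .1; 0 -.5 0 0 0 -.7 .1; 0 -.5 0 0 0 -.7 .1; -.5 -.3 0 0 0 -.7 .1; -.5 -.3 0 0 0 -.8 .1; -.5 -.3 0 0 0 -.8 .1; -.5 -.3 0 0 0 -.8 .1; -.5 -.3 0 0 0 -.8 .1'
python3 - <<'E'
from h import *
t=snap("top","t9");s=snap("side","s9")
b=cv2.resize(s[120:205,280:410],None,fx=3,fy=3,interpolation=cv2.INTER_CUBIC); a=cv2.resize(t[185:305,375:485],None,fx=3,fy=3,interpolation=cv2.INTER_CUBIC)
d=cv2.resize(s[250:390,290:390],None,fx=3,fy=3,interpolation=cv2.INTER_CUBIC); e=cv2.resize(t[210:285,215:325],None,fx=3,fy=3,interpolation=cv2.INTER_CUBIC)
o=np.zeros((600,800,3),np.uint8); o[:360,:330]=a; o[:255,335:725]=b; o[370:595,:330]=e; q=d[:340]; o[258:598,335:635]=q; cv2.imwrite("pics/v9.png",o)
plan(([.572,.1905,.12],down(-.289)),)
E
```

```text
t: 34.45
eef_pos: [0.509, -0.2231, 0.153]
tool_rot: [[0.111, -0.994, -0.002], [-0.994, -0.111, 0.002], [-0.002, 0.002, -1.0]]
force: [0.7, -0.3, -0.2]
grip_width: 0.0365
grip_force: 0.0
t: 35.7
eef_pos: [0.6287, 0.0441, 0.1544]
tool_rot: [[0.676, -0.737, -0.001], [-0.737, -0.676, 0.001], [-0.002, -0.0, -1.0]]
force: [0.4, 0.3, 0.2]
grip_width: 0.0382
grip_force: 0.0
[-0.295 -0.114  0.07  -0.001  0.001 -0.687]
```

View pics/v9.png

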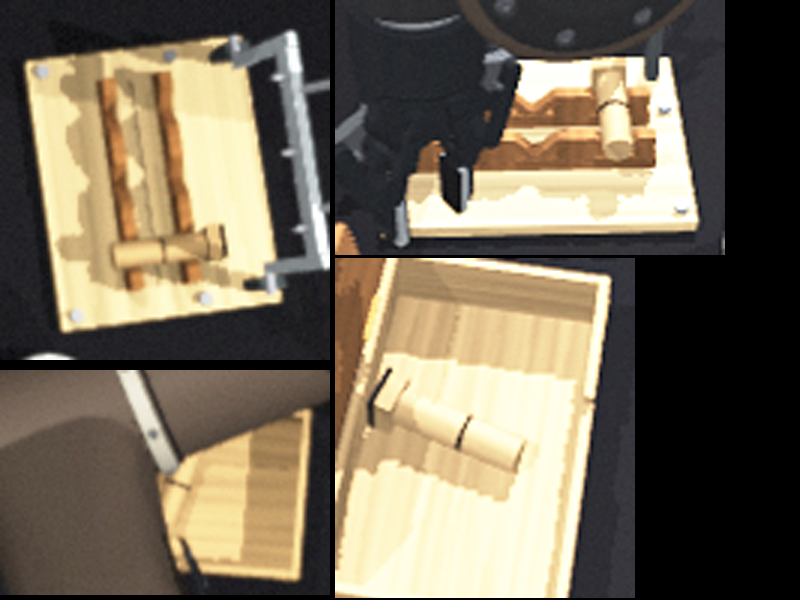

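The stamp lies in the V with its ring at top (429.7,267) and side (372.6,154.5). B is unmoved. I'll check the ring against the expected place.

Run:
```python
from h import *
J=lambda x,y=0:np.array([.574,-.2158])+np.array([[np.cos(.113),-np.sin(.113)],[np.sin(.113),np.cos(.113)]])@[x,y]
j0=J(-.064)
for y in(-.003,0,.003): print(y,proj("top",[*J(-.064,y),.057]),proj("side",[*J(-.064,y),.055]))
p,e=tri((429.7,267),(372.6,154.5)); print(p,e)
q=onz("top",(429.7,267),.057)[:2]
for k in(p[:2],q): d=k-J(0); print("jig xy",[d@[np.cos(.113),np.sin(.113)],d@[-np.sin(.113),np.cos(.113)]])
R=down(-.289); plan(([.572,.1905,.12],R),([.572,.1905,-.007],R))
```

```text
-0.003 [430.5871 268.3757] [372.4716 153.1457]
0 [429.4817 268.5169] [372.5755 153.9571]
0.003 [428.376  268.6582] [372.6797 154.7714]
[ 0.5124 -0.2245  0.0523] 4.469068845784684
jig xy [np.float64(-0.06216814887703156), np.float64(-0.0017185375951476263)]
jig xy [np.float64(-0.06007863341103458), np.float64(-0.0011492055093537939)]
[-0.295 -0.114  0.07  -0.001  0.001 -0.687]
[0.    0.    0.254 0.    0.    0.   ]
```

Ring A is within about 1 mm of the line. Now B.

```bash
python3 -m handwheel '-.295 -.114 0 0 0 -.687 .1; -.295 -.114 0 0 0 -.687 .1; -.295 -.114 0 0 0 -.687 .1; -.295 -.114 0 0 0 -.687 .1; -.295 -.114 0 0 0 -.687 .1; -.295 -.114 0 0 0 -.687 .1; -.295 -.114 0 0 0 -.687 .1; -.295 -.114 0 0 0 -.687 .1; -.295 -.114 .1 0 0 -.687 .1; -.295 -.114 .15 0 0 -.687 .1'
python3 - <<'E'
from h import *
R=down(-.289); plan(([.572,.1905,-.0065],R))
E
```

```text
t: 37.05
eef_pos: [0.5729, 0.1885, 0.078]
tool_rot: [[0.958, -0.288, -0.002], [-0.288, -0.958, 0.001], [-0.002, -0.0, -1.0]]
force: [-0.2, 0.0, -0.1]
grip_width: 0.0383
grip_force: 0.0
[-0.003 -0.003  0.169 -0.     0.002 -0.004]
```

```bash
python3 -m handwheel '-.003 -.003 .05 0 0 0 .1; -.003 -.003 .1 0 0 0 .1; -.003 -.003 .12 0 0 0 .1; -.003 -.003 .14 0 0 0 .1; -.003 -.003 .155 0 0 0 .1; -.003 -.003 .169 0 0 0 .1; -.003 -.003 .169 0 0 0 .5; -.003 -.003 .169 0 0 0 1; -.003 -.003 .169 0 0 0 1; -.003 -.003 .169 0 0 0 1' 40
python3 -m handwheel '0 0 0 0 0 0 1; 0 0 -.1 0 0 0 1; 0 0 -.2 0 0 0 1; 0 0 -.3 0 0 0 1; 0 0 -.32 0 0 0 1; 0 0 -.32 0 0 0 1; 0 0 -.32 0 0 0 1; 0 0 -.32 0 0 0 1; 0 0 -.32 0 0 0 1; 0 0 -.32 0 0 0 1' 45
python3 - <<'E'
from h import *
J=lambda x,y=0:np.array([.574,-.2158])+np.array([[np.cos(.113),-np.sin(.113)],[np.sin(.113),np.cos(.113)]])@[x,y]
print(arm.observe()["grip_width"])
plan(([.55,.05,.153],down(-.8)),([*J(.001),.153],down(.113-np.pi/2)))
E
```

```text
t: 38.3
eef_pos: [0.573, 0.1914, -0.0042]
tool_rot: [[0.958, -0.287, 0.001], [-0.287, -0.958, 0.002], [0.0, -0.002, -1.0]]
force: [0.0, 0.1, 0.2]
grip_width: 0.0222
grip_force: 40.2
t: 39.55
eef_pos: [0.5727, 0.191, 0.155]
tool_rot: [[0.958, -0.287, -0.0], [-0.287, -0.958, 0.001], [-0.001, -0.001, -1.0]]
force: [0.2, -0.3, -0.3]
grip_width: 0.0222
grip_force: 44.9
0.02217859429962591
[ 0.038  0.283  0.004 -0.001  0.001  0.647]
[0.416 0.334 0.    0.    0.    0.838]
```

```bash
python3 -m handwheel '.038 .283 0 0 0 .647 1; .038 .283 0 0 0 .647 1; .038 .283 0 0 0 .647 1; .038 .283 0 0 0 .647 1; .038 .283 0 0 0 .647 1; .038 .283 0 0 0 .647 1; .038 .283 0 0 0 .647 1; .038 .283 0 0 0 .647 1; .038 .283 0 0 0 .647 1; .038 .283 0 0 0 .647 1'
python3 -m handwheel '.416 .334 0 0 0 .838 1; .416 .334 0 0 0 .838 1; .416 .334 0 0 0 .838 1; .416 .334 0 0 0 .838 1; .416 .334 0 0 0 .838 1; .416 .334 0 0 0 .838 1; .416 .334 0 0 0 .838 1; .416 .334 0 0 0 .838 1; .416 .334 0 0 0 .838 1; .416 .334 0 0 0 .838 1'
python3 - <<'E'
from h import *
J=lambda x,y=0:np.array([.574,-.2158])+np.array([[np.cos(.113),-np.sin(.113)],[np.sin(.113),np.cos(.113)]])@[x,y]
R=down(.113-np.pi/2)
plan(([*J(.001),.05],R),([*J(.001),.021],R)); print(arm.observe()["grip_width"])
s=snap("side","s10"); c=arm.camera_info
# ring seen in hand (dark pixels on the handle)
P=arm.observe()["eef_pos"]; print(proj("side",P+[0,0,.026]))
u=proj("side",P+[0,0,.026]).round().astype(int); g=cv2.cvtColor(s,cv2.COLOR_BGR2GRAY)
print(g[u[1]-16:u[1]+22:1,u[0]-5:u[0]+6])
E
```

```text
t: 40.8
eef_pos: [0.5504, 0.0501, 0.1553]
tool_rot: [[0.697, -0.717, 0.0], [-0.717, -0.697, 0.001], [-0.001, -0.001, -1.0]]
force: [0.6, 0.0, -1.0]
grip_width: 0.0217
grip_force: 44.9
t: 42.05
eef_pos: [0.5757, -0.2149, 0.1551]
tool_rot: [[0.114, -0.994, 0.001], [-0.994, -0.114, 0.001], [-0.001, -0.001, -1.0]]
force: [-1.1, 0.1, 0.9]
grip_width: 0.0222
grip_force: 45.0
[ 0.002  0.002  0.21  -0.001  0.002  0.001]
[0.    0.    0.058 0.    0.    0.   ]
0.022220701792996147
[346.7597 110.9996]
[[ 60 103 122 129 140 140 133 126 126 123 115]
 [ 79 129 161 199 220 221 202 164 142 136  77]
 [ 87 180 225 236 244 245 245 218 163 139  69]
 [ 87 194 226 234 241 243 242 243 205 145  74]
 [ 88 193 222 233 241 239 241 240 235 178  72]
 [123 185 214 228 238 232 238 233 229 203  93]
 [161 151 184 204 221 228 229 229 224 218 100]
 [ 93 145 187 205 223 229 232 230 222 220  98]
 [ 75 146 192 206 223 228 232 229 224 222 103]
 [ 82 151 193 207 222 231 232 230 224 221 104]
 [ 84 152 192 206 223 231 234 231 226 222 100]
 [ 82 153 191 211 226 235 236 234 229 219  98]
 [ 84 154 170 181 190 197 206 210 215 195
[... 481 characters left out ...]
 195 218 220 201 192 189 181 169 150 128]
 [148 196 200 178 158 161 158 164 163 149 139]
 [149 177 155 139 133 136 134 142 145 144 136]
 [143 155 129 128 131 135 139 136 139 137 136]
 [136 152 133 124 125 134 135 136 136 135 139]
 [112 143 142 130 125 125 130 133 134 138 128]
 [ 86 135 144 141 129 123 125 128 137 139 104]
 [ 50 115 142 143 137 128 125 124 129 116  66]
 [ 41  63 100 138 146 142 132 130 109  72  47]
 [ 44  40  52  77  90  89  82  75  64  44  41]
 [ 44  44  42  41  42  47  40  42  42  43  47]
 [ 44  45  45  45  45  43  43  42  43  44  43]
 [ 46  46  42  44  47  46  46  41  43  44  44]
 [ 46  44  46  44  45  44  42  43  43  47  46]
 [ 43  45  44  43  43  47  45  46  42  46  39]]
```

```bash
python3 -m handwheel '.002 .002 .1 0 0 0 1; .002 .002 .19 0 0 0 1; .002 .002 .21 0 0 0 1; .002 .002 .23 0 0 0 1; .002 .002 .245 0 0 0 1; .002 .002 .255 0 0 0 1; .002 .002 .26 0 0 0 1; .002 .002 .265 0 0 0 1; .002 .002 .268 0 0 0 1; .002 .002 .268 0 0 0 1' 25
```

```text
t: 43.35
eef_pos: [0.5743, -0.2167, 0.0216]
tool_rot: [[0.113, -0.994, -0.0], [-0.994, -0.113, 0.001], [-0.001, 0.0, -1.0]]
force: [-2.8, -0.7, 6.2]
grip_width: 0.0217
grip_force: 45.7
```

```bash
python3 -m handwheel '0 0 0 0 0 0 .5; 0 0 0 0 0 0 .3; 0 0 0 0 0 0 .2; 0 0 0 0 0 0 .15; 0 0 -.05 0 0 0 .15; 0 0 -.15 0 0 0 .15; 0 0 -.27 0 0 0 .15; -.2 0 -.38 0 0 0 .15; -.35 0 -.4 0 0 0 .15; -.5 0 -.4 0 0 0 .15' 40
python3 -m handwheel '-.25 0 0 0 0 0 .15; -.25 0 0 0 0 0 .15; -.25 0 0 0 0 0 .15; -.25 0 0 0 0 0 .15; -.25 0 0 0 0 0 .15; -.25 0 0 0 0 0 .15; -.25 0 0 0 0 0 .15; -.25 0 0 0 0 0 .15; -.25 0 0 0 0 0 .15; -.25 0 0 0 0 0 .15'
python3 - <<'E'
from h import *
t=snap("top","t11");s=snap("side","s11"); print(arm.observe()["eef_pos"])
b=cv2.resize(s[60:205,280:410],None,fx=3,fy=3,interpolation=cv2.INTER_CUBIC); a=cv2.resize(t[185:305,375:500],None,fx=3,fy=3,interpolation=cv2.INTER_CUBIC)
o=np.zeros((440,800,3),np.uint8); o[:360,:375]=a; o[:435,385:775]=b; cv2.imwrite("pics/v10.png",o)
E
```

```text
t: 44.6
eef_pos: [0.5549, -0.0395, 0.2132]
tool_rot: [[0.112, -0.994, 0.003], [-0.994, -0.112, 0.002], [-0.002, -0.003, -1.0]]
force: [1.3, 0.4, -1.0]
grip_width: 0.0365
grip_force: 0.0
t: 45.85
eef_pos: [0.5406, 0.0832, 0.2119]
tool_rot: [[0.113, -0.994, 0.0], [-0.994, -0.113, 0.002], [-0.002, -0.0, -1.0]]
force: [-0.3, -0.5, 0.2]
grip_width: 0.0366
grip_force: 0.0
[0.5406 0.0832 0.2119]
```

View pics/v10.png

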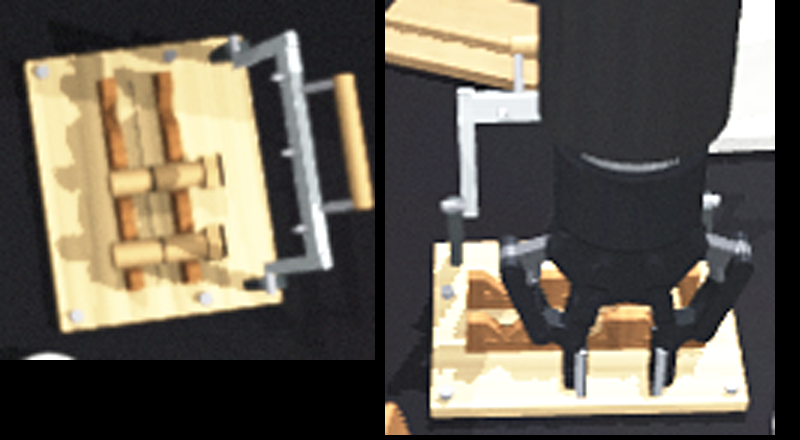

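Both stamps lie in the middle and lower Vs, with rings at crop (155,178) and (164,247). The bar centre is at top (493,232). I'll check ring B and find the frame's angle numerically.

```bash
cat >> h.py <<'E'
c0,yj=np.array([.575,-.2158]),.113
RJ=np.array([[np.cos(yj),-np.sin(yj),0],[np.sin(yj),np.cos(yj),0],[0,0,1.]])
def J(x,y,z): return RJ@[x,y,z]+np.r_[c0,0]
def bar(th): return J(0,-.085+.125*np.cos(th)-.03*np.sin(th),.07+.125*np.sin(th)+.03*np.cos(th))
E
python3 - <<'E'
from h import *
t=cv2.cvtColor(cv2.imread("pics/t11.png"),cv2.COLOR_BGR2GRAY).astype(float)
for x in(-.064,0):
    ys=np.arange(-.04,.036,.002); v=[]
    for y in ys:
        q=[]
        for dx in(-.002,.001,.004):
            u=proj("top",J(x+dx,y,.057)); q.append(cv2.getRectSubPix(t.astype(np.float32),(1,1),tuple(map(float,u)))[0,0])
        v.append(np.mean(q))
    print(x,[(int(round(a*1000)),int(b)) for a,b in zip(ys,v)])
p,e=tri((492.7,232.3),(344.6,75)); print("bar",p,e, RJ.T@(p-np.r_[c0,0]))
for th in(1.5,1.6,1.7,1.8,1.9): print(th,RJ.T@(bar(th)-np.r_[c0,0]),proj("top",bar(th)),proj("side",bar(th)))
E
```

```text
-0.064 [(-40, 142), (-38, 146), (-36, 161), (-34, 168), (-32, 167), (-30, 166), (-28, 164), (-26, 163), (-24, 164), (-22, 165), (-20, 168), (-18, 173), (-16, 180), (-14, 188), (-12, 195), (-10, 204), (-8, 207), (-6, 209), (-4, 207), (-2, 185), (0, 159), (2, 164), (4, 203), (6, 220), (8, 224), (10, 225), (12, 225), (14, 224), (16, 224), (18, 224), (20, 223), (22, 224), (24, 225), (26, 225), (28, 225), (30, 224), (32, 224), (34, 223)]
0 [(-40, 218), (-38, 220), (-36, 222), (-34, 222), (-32, 222), (-30, 222), (-28, 222), (-26, 218), (-24, 209), (-22, 188), (-20, 173), (-18, 166), (-16, 164), (-14, 164), (-12, 164), (-10, 164), (-8, 163), (-6, 162), (-4, 154), (-2, 132), (0, 100), (2, 116), (4, 159), (6, 204), (8, 220), (10, 224), (12, 225), (14, 224), (16, 225), (18, 224), (20, 224), (22, 225), (24, 224), (26, 224), (28, 224), (30, 223), (32, 223), (34, 222)]
bar [ 0.5906 -0.3544  0.1855] 1.211911747379942 [-0.0002 -0.1395  0.1855]
1.5 [ 0.     -0.1061  0.1968] [480.9384 233.6002] [345.0298  78.397 ]
1.6 [ 0.     -0.1186  0.1941] [485.5863 233.1038] [344.7566  76.5208]
1.7 [ 0.     -0.1309  0.1901] [489.9025 232.686 ] [344.4837  75.2153]
1.8 [ 0.     -0.1426  0.1849] [493.8367 232.3511] [344.2141  74.4787]
1.9 [-0.     -0.1538  0.1786] [497.3458 232.1022] [343.9509  74.3022]
```

Both rings sit within 1 mm of the point line. The frame stands at about 1.775 with its bar at (0.591,-0.354,0.186). Next I grip the bar from above.

```bash
python3 -m handwheel '.1 0 -.07 0 0 -1 .1; .1 0 -.07 0 0 -1 .1; .1 0 -.07 0 0 -1 .1; .1 0 -.07 0 0 -1 .1; .1 0 -.07 0 0 -1 .1; .1 0 -.07 0 0 -1 .1; .1 0 -.07 0 0 -1 .1; .1 0 -.07 0 0 -1 .1; .1 0 -.07 0 0 -1 .1; .1 0 -.07 0 0 -1 .1' 40
python3 - <<'E'
from h import *
b=bar(1.775); R=down(yj); plan(([b[0],b[1],.245],R),([b[0],b[1],b[2]-.0245],R)); print(b)
E
```

```text
t: 47.2
eef_pos: [0.5463, 0.0334, 0.2468]
tool_rot: [[0.782, -0.623, 0.0], [-0.623, -0.782, 0.002], [-0.001, -0.001, -1.0]]
force: [-0.4, 0.2, -0.3]
grip_width: 0.0384
grip_force: 0.0
[ 0.553  0.552  0.002 -0.002  0.    -1.   ]
[0.    0.    0.166 0.    0.    0.   ]
[ 0.5908 -0.3546  0.1863]
```

```bash
python3 -m handwheel '.553 .552 0 0 0 -1 .1; .553 .552 0 0 0 -1 .1; .553 .552 0 0 0 -1 .1; .553 .552 0 0 0 -1 .1; .553 .552 0 0 0 -1 .1; .553 .552 0 0 0 -1 .1; .553 .552 0 0 0 -1 .1; .553 .552 0 0 0 -1 .1; .553 .552 0 0 0 -1 .1; .553 .552 0 0 0 -1 .1'
python3 - <<'E'
from h import *
b=bar(1.775); R=down(yj); plan(([b[0],b[1],b[2]-.0245],R))
E
```

```text
t: 48.45
eef_pos: [0.5908, -0.3538, 0.2466]
tool_rot: [[0.994, 0.114, 0.001], [0.114, -0.994, 0.001], [0.001, -0.001, -1.0]]
force: [-0.3, 0.8, 0.8]
grip_width: 0.0382
grip_force: 0.0
[-0.001  0.002  0.17  -0.002 -0.001  0.001]
```

```bash
python3 -m handwheel '0 .002 .05 0 0 0 .1; 0 .002 .1 0 0 0 .1; 0 .002 .13 0 0 0 .1; 0 .002 .15 0 0 0 .1; 0 .002 .17 0 0 0 .1; 0 .002 .17 0 0 0 .1; 0 .002 .17 0 0 0 .5; 0 .002 .17 0 0 0 1; 0 .002 .17 0 0 0 1; 0 .002 .17 0 0 0 1' 40
python3 - <<'E'
from h import *
s=arm.observe(); P=s["eef_pos"]; print(P,s["grip_width"],s["force"])
# frame angle from bar y
j=RJ.T@(P-np.r_[c0,0]); print(j)
th0=1.775; b0=bar(th0)
for th in np.r_[1.6:-.01:-.2]: d=s["tool_rot"].T@(bar(th)-b0)/.5; print(round(th,2),d.round(3))
E
```

```text
t: 49.7
eef_pos: [0.5909, -0.3555, 0.1616]
tool_rot: [[0.994, 0.113, 0.001], [0.113, -0.994, 0.002], [0.001, -0.001, -1.0]]
force: [0.0, 3.2, 2.5]
grip_width: 0.0139
grip_force: 39.8
[ 0.5909 -0.3555  0.1616] 0.013897924918472325 [0.0186 3.1776 2.4866]
[ 0.0001 -0.1406  0.1616]
1.6 [ 0.    -0.042 -0.015]
1.4 [ 0.    -0.093 -0.024]
1.2 [ 0.    -0.144 -0.022]
1.0 [ 0.    -0.194 -0.01 ]
0.8 [ 0.    -0.241  0.012]
0.6 [ 0.    -0.282  0.042]
0.4 [-0.    -0.316  0.08 ]
0.2 [-0.    -0.342  0.125]
0.0 [-0.    -0.359  0.173]
```

```bash
python3 -m handwheel '0 -.02 -.008 0 0 0 1; 0 -.042 -.015 0 0 0 1; 0 -.068 -.02 0 0 0 1; 0 -.093 -.024 0 0 0 1; 0 -.118 -.024 0 0 0 1; 0 -.144 -.022 0 0 0 1; 0 -.169 -.017 0 0 0 1; 0 -.194 -.01 0 0 0 1; 0 -.218 0 0 0 0 1; 0 -.241 .012 0 0 0 1'
python3 -m handwheel '0 -.021 .014 0 0 0 1; 0 -.041 .03 0 0 0 1; 0 -.058 .048 0 0 0 1; 0 -.075 .068 0 0 0 1; 0 -.088 .09 0 0 0 1; 0 -.101 .113 0 0 0 1; 0 -.108 .13 0 0 0 1; 0 -.112 .143 0 0 0 1; 0 -.116 .155 0 0 0 1; 0 -.117 .157 0 0 0 1'
```

```text
t: 50.95
eef_pos: [0.5788, -0.2363, 0.1584]
tool_rot: [[0.993, 0.114, 0.005], [0.114, -0.994, -0.001], [0.005, 0.001, -1.0]]
force: [-0.6, -3.0, 4.9]
grip_width: 0.0135
grip_force: 51.4
t: 52.2
eef_pos: [0.5715, -0.1776, 0.0763]
tool_rot: [[0.994, 0.113, 0.001], [0.113, -0.994, 0.001], [0.001, -0.001, -1.0]]
force: [9.5, -2.7, -2.7]
grip_width: 0.0135
grip_force: 61.4
```

```bash
python3 -m handwheel '0 0 .002 0 0 0 1; 0 0 .004 0 0 0 1; 0 0 .006 0 0 0 1; 0 0 .008 0 0 0 1; 0 0 .008 0 0 0 1; 0 0 .008 0 0 0 1; 0 0 .008 0 0 0 1; 0 0 .008 0 0 0 1; 0 0 .008 0 0 0 1; 0 0 .008 0 0 0 1' 60
python3 - <<'E'
from h import *
s=arm.observe(); print(s["force"],s["eef_pos"])
t=snap("top","t12");si=snap("side","s12")
E
```

```text
t: 53.45
eef_pos: [0.5699, -0.1767, 0.0722]
tool_rot: [[0.994, 0.113, -0.001], [0.113, -0.994, 0.003], [-0.001, -0.003, -1.0]]
force: [1.8, 5.0, -1.7]
grip_width: 0.0134
grip_force: 61.5
[ 1.7504  4.9983 -1.7467] [ 0.5699 -0.1767  0.0722]
```

```bash
python3 -m handwheel '0 0 .003 0 0 0 1; 0 0 .006 0 0 0 1; 0 0 .009 0 0 0 1; 0 0 .012 0 0 0 1; 0 0 .012 0 0 0 1; 0 0 .012 0 0 0 1; 0 0 .012 0 0 0 1; 0 0 .012 0 0 0 1; 0 0 .012 0 0 0 1; 0 0 .012 0 0 0 1'
python3 - <<'E'
from h import *
for f in("side",):
    si=snap(f,"s13")
    for th in(0,.03,.06,.1):
        print(th,[proj("side",bar(th)+RJ@[x,0,0]) for x in(-.055,.055)])
    h=cv2.cvtColor(si,cv2.COLOR_BGR2HSV)
    for e in(-.042,.042):
        u=proj("side",bar(0)+RJ@[e,0,0]); x=int(u[0]); print(e,u,si[int(u[1])-16:int(u[1])+17:2,x].tolist())
E
```

```text
t: 54.8
eef_pos: [0.5705, -0.1765, 0.0669]
tool_rot: [[0.994, 0.113, 0.0], [0.113, -0.994, 0.003], [0.001, -0.003, -1.0]]
force: [3.4, 7.2, 3.3]
grip_width: 0.0135
grip_force: 70.6
0 [array([370.993 , 150.3366]), array([323.0093, 151.1796])]
0.03 [array([371.0635, 148.8002]), array([322.9842, 149.6433])]
0.06 [array([371.1293, 147.2366]), array([322.9584, 148.0797])]
0.1 [array([371.2097, 145.1124]), array([322.923 , 145.9553])]
-0.042 [365.3302 150.4292] [[49, 45, 44], [51, 45, 46], [44, 38, 35], [178, 238, 255], [163, 226, 246], [255, 255, 255], [255, 255, 254], [168, 228, 248], [125, 176, 215], [99, 139, 172], [52, 83, 120], [59, 92, 134], [56, 88, 130], [44, 72, 107], [119, 160, 186], [65, 104, 151], [57, 92, 133]]
0.042 [328.6852 151.0731] [[42, 39, 41], [47, 41, 42], [30, 20, 19], [238, 255, 255], [243, 255, 255], [255, 255, 255], [255, 255, 255], [182, 236, 252], [143, 197, 230], [101, 143, 175], [41, 65, 98], [45, 68, 98], [44, 67, 100], [43, 66, 97], [124, 168, 199], [67, 105, 154], [50, 76, 112]]
```

The grip seems to have slid along the bar. I'll let go a little, rise, shut the fingers and press on the bar from above, where the force reads clearly.

```bash
python3 -m handwheel '0 0 0 0 0 0 .45; 0 0 0 0 0 0 .45; 0 0 0 0 0 0 .45; 0 0 -.04 0 0 0 .45; 0 0 -.1 0 0 0 .45; 0 0 -.13 0 0 0 .45; 0 0 -.13 0 0 0 1; 0 0 -.13 0 0 0 1; 0 0 -.13 0 0 0 1; 0 0 -.13 0 0 0 1' 40
python3 - <<'E'
from h import *
R=down(yj); b=bar(0); print(b); plan(([b[0],b[1],.099],R))
E
```

```text
t: 56.1
eef_pos: [0.5703, -0.1777, 0.1312]
tool_rot: [[0.994, 0.113, -0.001], [0.113, -0.994, 0.002], [-0.001, -0.002, -1.0]]
force: [-0.2, -0.3, -0.5]
grip_width: 0.0002
grip_force: 0.0
[ 0.5705 -0.1761  0.1   ]
[ 0.001 -0.003  0.064 -0.002  0.001 -0.   ]
```

```bash
python3 -m handwheel '0 -.003 .03 0 0 0 1; 0 -.003 .05 0 0 0 1; 0 -.003 .06 0 0 0 1; 0 -.003 .064 0 0 0 1; 0 -.003 .067 0 0 0 1; 0 -.003 .07 0 0 0 1; 0 -.003 .072 0 0 0 1; 0 -.003 .072 0 0 0 1; 0 -.003 .072 0 0 0 1; 0 -.003 .072 0 0 0 1'
python3 -m handwheel '0 0 .001 0 0 0 1; 0 0 .002 0 0 0 1; 0 0 .003 0 0 0 1; 0 0 .004 0 0 0 1; 0 0 .004 0 0 0 1; 0 0 .004 0 0 0 1; 0 0 .004 0 0 0 1; 0 0 .004 0 0 0 1; 0 0 .004 0 0 0 1; 0 0 .004 0 0 0 1'
```

```text
t: 57.35
eef_pos: [0.5705, -0.1761, 0.0961]
tool_rot: [[0.994, 0.113, 0.0], [0.113, -0.994, 0.002], [0.001, -0.001, -1.0]]
force: [1.2, 0.4, -0.5]
grip_width: -0.0003
grip_force: 0.0
t: 58.6
eef_pos: [0.5705, -0.1761, 0.094]
tool_rot: [[0.994, 0.113, 0.0], [0.113, -0.994, 0.002], [0.0, -0.001, -1.0]]
force: [-0.3, -0.7, 0.0]
grip_width: -0.0
grip_force: 0.0
```

```bash
python3 -m handwheel '0 0 .001 0 0 0 1; 0 0 .002 0 0 0 1; 0 0 .003 0 0 0 1; 0 0 .004 0 0 0 1; 0 0 .004 0 0 0 1; 0 0 .004 0 0 0 1; 0 0 .004 0 0 0 1; 0 0 .004 0 0 0 1; 0 0 .004 0 0 0 1; 0 0 .004 0 0 0 1'
python3 -m handwheel '0 0 .001 0 0 0 1; 0 0 .002 0 0 0 1; 0 0 .003 0 0 0 1; 0 0 .004 0 0 0 1; 0 0 .004 0 0 0 1; 0 0 .004 0 0 0 1; 0 0 .004 0 0 0 1; 0 0 .004 0 0 0 1; 0 0 .004 0 0 0 1; 0 0 .004 0 0 0 1'
```

```text
t: 59.85
eef_pos: [0.5705, -0.1761, 0.092]
tool_rot: [[0.994, 0.113, 0.0], [0.113, -0.994, 0.002], [0.001, -0.001, -1.0]]
force: [-1.4, 0.1, -0.2]
grip_width: -0.0002
grip_force: 0.0
t: 61.1
eef_pos: [0.5705, -0.1761, 0.09]
tool_rot: [[0.994, 0.113, 0.0], [0.113, -0.994, 0.002], [0.0, -0.001, -1.0]]
force: [-0.9, -0.3, -0.5]
grip_width: 0.0001
grip_force: 0.0
```

```bash
python3 -m handwheel '0 0 .001 0 0 0 1; 0 0 .002 0 0 0 1; 0 0 .003 0 0 0 1; 0 0 .004 0 0 0 1; 0 0 .005 0 0 0 1; 0 0 .006 0 0 0 1; 0 0 .006 0 0 0 1; 0 0 .006 0 0 0 1; 0 0 .006 0 0 0 1; 0 0 .006 0 0 0 1'
python3 -m handwheel '0 0 .001 0 0 0 1; 0 0 .002 0 0 0 1; 0 0 .003 0 0 0 1; 0 0 .004 0 0 0 1; 0 0 .004 0 0 0 1; 0 0 .004 0 0 0 1; 0 0 .004 0 0 0 1; 0 0 .004 0 0 0 1; 0 0 .004 0 0 0 1; 0 0 .004 0 0 0 1'
```

```text
t: 62.35
eef_pos: [0.5705, -0.1761, 0.0871]
tool_rot: [[0.994, 0.113, 0.0], [0.113, -0.994, 0.001], [0.001, -0.001, -1.0]]
force: [-0.8, 0.4, 3.5]
grip_width: 0.0003
grip_force: 1.5
t: 63.6
eef_pos: [0.5706, -0.1761, 0.0866]
tool_rot: [[0.994, 0.113, 0.001], [0.113, -0.994, 0.001], [0.001, -0.001, -1.0]]
force: [-5.8, 3.1, 14.6]
grip_width: 0.0005
grip_force: 7.3
```

```bash
python3 -m handwheel '0 0 .001 0 0 0 1; 0 0 .002 0 0 0 1; 0 0 .003 0 0 0 1; 0 0 .003 0 0 0 1; 0 0 .003 0 0 0 1; 0 0 .003 0 0 0 1; 0 0 .003 0 0 0 1; 0 0 .003 0 0 0 1; 0 0 .003 0 0 0 1; 0 0 .003 0 0 0 1'
python3 - <<'E'
from h import *
s=snap("side","s14"); g=s
# bar rows at both ends vs prediction
for e in(-.042,.042):
    for th in(0,.02,.04): print(e,th,proj("side",bar(th)+RJ@[e,0,0]))
    u=proj("side",bar(0)+RJ@[e,0,0]); x=int(round(u[0])); print([(r,s[r,x].tolist()) for r in range(138,160)])
E
```

```text
t: 64.85
eef_pos: [0.5707, -0.1761, 0.0863]
tool_rot: [[0.994, 0.114, 0.002], [0.114, -0.994, 0.001], [0.002, -0.001, -1.0]]
force: [-9.1, 5.3, 24.5]
grip_width: 0.0001
grip_force: 12.1
-0.042 0 [365.3302 150.4292]
-0.042 0.02 [365.3702 149.408 ]
-0.042 0.04 [365.4083 148.3744]
[(138, [46, 40, 37]), (139, [92, 121, 146]), (140, [194, 249, 255]), (141, [205, 250, 255]), (142, [187, 240, 253]), (143, [240, 248, 251]), (144, [255, 255, 254]), (145, [255, 255, 254]), (146, [255, 255, 254]), (147, [227, 247, 253]), (148, [172, 231, 249]), (149, [140, 198, 232]), (150, [127, 179, 216]), (151, [110, 158, 192]), (152, [98, 139, 172]), (153, [86, 119, 145]), (154, [54, 84, 124]), (155, [50, 80, 117]), (156, [60, 91, 132]), (157, [60, 94, 137]), (158, [56, 86, 128]), (159, [48, 74, 108])]
0.042 0 [328.6852 151.0731]
0.042 0.02 [328.6761 150.0518]
0.042 0.04 [328.6666 149.0183]
[(138, [41, 34, 35]), (139, [26, 17, 20]), (140, [193, 246, 255]), (141, [236, 255, 255]), (142, [243, 255, 255]), (143, [241, 254, 255]), (144, [255, 255, 255]), (145, [255, 255, 255]), (146, [255, 255, 255]), (147, [255, 255, 255]), (148, [220, 250, 255]), (149, [180, 235, 252]), (150, [159, 217, 242]), (151, [144, 198, 232]), (152, [119, 168, 206]), (153, [103, 146, 177]), (154, [78, 113, 141]), (155, [43, 68, 100]), (156, [44, 69, 101]), (157, [46, 70, 103]), (158, [43, 68, 101]), (159, [45, 71, 103])]
```

The side view puts the bar centre at rows 150–151, which matches angle 0, and it bears 24 N solidly, so the stamps are pricked. Now I re-grip the bar deeper and fold it up.

```bash
python3 -m handwheel '0 0 -.05 0 0 0 1; 0 0 -.08 0 0 0 .3; 0 0 -.08 0 0 0 .3; 0 0 -.08 0 0 0 .3; 0 0 -.03 0 0 0 .3; 0 0 .01 0 0 0 .3; 0 0 .03 0 0 0 .3; 0 0 .036 0 0 0 .3; 0 0 .036 0 0 0 .3; 0 0 .036 0 0 0 1' 60
python3 -m handwheel '0 0 0 0 0 0 1; 0 0 0 0 0 0 1; 0 0 0 0 0 0 1; 0 .003 -.012 0 0 0 1; 0 .008 -.025 0 0 0 1; 0 .017 -.048 0 0 0 1; 0 .029 -.071 0 0 0 1; 0 .043 -.093 0 0 0 1; 0 .059 -.113 0 0 0 1; 0 .077 -.131 0 0 0 1'
python3 -m handwheel '0 .02 -.016 0 0 0 1; 0 .041 -.03 0 0 0 1; 0 .064 -.042 0 0 0 1; 0 .088 -.052 0 0 0 1; 0 .113 -.059 0 0 0 1; 0 .138 -.064 0 0 0 1; 0 .163 -.066 0 0 0 1; 0 .189 -.066 0 0 0 1; 0 .215 -.063 0 0 0 1; 0 .24 -.057 0 0 0 1'
```

```text
t: 66.15
eef_pos: [0.5711, -0.1764, 0.0663]
tool_rot: [[0.994, 0.113, 0.002], [0.113, -0.994, 0.001], [0.002, -0.001, -1.0]]
force: [-0.7, -2.5, 1.9]
grip_width: 0.0135
grip_force: 59.8
t: 67.4
eef_pos: [0.575, -0.2105, 0.131]
tool_rot: [[0.994, 0.113, 0.001], [0.113, -0.994, 0.007], [0.001, -0.007, -1.0]]
force: [-0.1, 19.7, 5.6]
grip_width: 0.0136
grip_force: 58.7
t: 68.65
eef_pos: [0.5892, -0.3334, 0.161]
tool_rot: [[0.994, 0.113, 0.003], [0.113, -0.994, 0.002], [0.003, -0.001, -1.0]]
force: [2.1, 3.8, 7.4]
grip_width: 0.0141
grip_force: 67.0
```

```bash
python3 -m handwheel '0 .02 .007 0 0 0 1; 0 .04 .015 0 0 0 1; 0 .044 .018 0 0 0 1; 0 .044 .018 0 0 0 1; 0 .044 .018 0 0 0 .5; 0 .044 .018 0 0 0 .3; 0 .044 .018 0 0 0 .3; 0 .044 -.03 0 0 0 .3; 0 .044 -.12 0 0 0 .2; 0 .044 -.2 0 0 0 .15' 40
python3 -m handwheel '0 -.5 0 0 0 .3 .15; 0 -.5 0 0 0 .6 .15; 0 -.5 0 0 0 .9 .15; 0 -.5 0 0 0 1 .15; 0 -.5 0 0 0 1 .15; 0 -.7 0 0 0 1 .15; 0 -.7 0 0 0 1 .15; 0 -.7 0 0 0 1 .15; 0 -.7 0 0 0 1 .15; 0 -.7 0 0 0 1 .15'
python3 - <<'E'
from h import *
t=snap("top","t15");s=snap("side","s15")
h=cv2.cvtColor(t[195:275,470:515],cv2.COLOR_BGR2HSV); m=cv2.inRange(h,(8,90,110),(28,255,255)); ys,xs=np.nonzero(m); print("bar top px",xs.mean()+470,ys.mean()+195,len(xs))
for th in(1.6,1.7,1.8,1.9): print(th,proj("top",bar(th)))
T=t.astype(np.float32).mean(2)
for x in(-.064,0):
    print(x,[(k,int(np.mean([cv2.getRectSubPix(T,(1,1),tuple(map(float,proj("top",J(x+d,k/1000,.057)))))[0,0] for d in(-.002,.001,.004)]))) for k in range(-40,46,3)])
R=down(yj-np.pi/2); plan(([*J(-.064,0,0)[:2],.15],R))
E
```

```text
t: 69.9
eef_pos: [0.5907, -0.3556, 0.2603]
tool_rot: [[0.994, 0.113, -0.0], [0.113, -0.994, 0.002], [-0.0, -0.002, -1.0]]
force: [0.2, 0.3, 0.6]
grip_width: 0.0365
grip_force: 0.0
t: 71.15
eef_pos: [0.5513, -0.0087, 0.2596]
tool_rot: [[0.782, -0.624, -0.0], [-0.624, -0.782, 0.001], [-0.001, -0.001, -1.0]]
force: [-0.2, 0.3, -0.6]
grip_width: 0.0364
grip_force: 0.0
bar top px 494.06060606060606 232.1043771043771 297
1.6 [485.5863 233.1038]
1.7 [489.9025 232.686 ]
1.8 [493.8367 232.3511]
1.9 [497.3458 232.1022]
-0.064 [(-40, 123), (-37, 144), (-34, 155), (-31, 152), (-28, 151), (-25, 151), (-22, 152), (-19, 156), (-16, 165), (-13, 177), (-10, 190), (-7, 199), (-4, 200), (-1, 165), (2, 152), (5, 196), (8, 208), (11, 208), (14, 208), (17, 208), (20, 208), (23, 208), (26, 208), (29, 208), (32, 207), (35, 207), (38, 206), (41, 205), (44, 177)]
0 [(-40, 200), (-37, 205), (-34, 205), (-31, 204), (-28, 197), (-25, 172), (-22, 155), (-19, 151), (-16, 151), (-13, 151), (-10, 151), (-7, 150), (-4, 140), (-1, 113), (2, 141), (5, 195), (8, 207), (11, 209), (14, 208), (17, 208), (20, 207), (23, 208), (26, 208), (29, 207), (32, 206), (35, 204), (38, 166), (41, 122), (44, 163)]
[ 0.205  0.385  0.219 -0.001  0.002  0.998]
```

The frame is back up at about 1.8 and both stamps still lie in the Vs. I'll fetch A, the lower-V stamp.

```bash
python3 -m handwheel '.205 .385 0 0 0 .998 .1; .205 .385 0 0 0 .998 .1; .205 .385 0 0 0 .998 .1; .205 .385 0 0 0 .998 .1; .205 .385 0 0 0 .998 .1; .205 .385 0 0 0 .998 .1; .205 .385 0 0 0 .998 .1; .205 .385 0 0 0 .998 .1; .205 .385 .1 0 0 .998 .1; .205 .385 .219 0 0 .998 .1'
python3 - <<'E'
from h import *
R=down(yj-np.pi/2); p=J(-.064,0,0)[:2]; plan(([*p,.06],R),([*p,.018],R))
E
```

```text
t: 72.5
eef_pos: [0.5129, -0.2217, 0.15]
tool_rot: [[0.116, -0.993, 0.004], [-0.993, -0.116, 0.001], [-0.001, -0.004, -1.0]]
force: [1.0, 0.1, -0.9]
grip_width: 0.0385
grip_force: 0.0
[ 0.002  0.004  0.18  -0.005  0.001  0.004]
[0.    0.    0.084 0.    0.    0.   ]
```

```bash
python3 -m handwheel '.002 .004 .06 0 0 0 .1; .002 .004 .12 0 0 0 .1; .002 .004 .17 0 0 0 .1; .002 .004 .2 0 0 0 .1; .002 .004 .23 0 0 0 .1; .002 .004 .25 0 0 0 .1; .002 .004 .264 0 0 0 .1; .002 .004 .264 0 0 0 .1; .002 .004 .264 0 0 0 .5; .002 .004 .264 0 0 0 1' 45
python3 -m handwheel '0 0 0 0 0 0 1; 0 0 0 0 0 0 1; 0 0 0 0 0 0 1; 0 0 -.08 0 0 0 1; 0 0 -.18 0 0 0 1; 0 0 -.28 0 0 0 1; 0 0 -.29 0 0 0 1; 0 0 -.29 0 0 0 1; 0 0 -.29 0 0 0 1; 0 0 -.29 0 0 0 1'
python3 - <<'E'
from h import *
print(arm.observe()["grip_width"]); plan(([.55,.06,.163],down(-.75)),([.57,.2647,.163],down(-.04)),([.57,.2647,-.006],down(-.04)))
E
```

```text
t: 73.75
eef_pos: [0.5106, -0.2234, 0.0186]
tool_rot: [[0.115, -0.993, 0.002], [-0.993, -0.115, 0.001], [-0.001, -0.002, -1.0]]
force: [1.2, -0.1, 0.9]
grip_width: 0.0222
grip_force: 44.2
t: 75.0
eef_pos: [0.509, -0.2233, 0.1615]
tool_rot: [[0.114, -0.993, -0.002], [-0.993, -0.114, 0.002], [-0.002, 0.002, -1.0]]
force: [-0.4, -0.9, -1.4]
grip_width: 0.0223
grip_force: 44.4
0.022273117235439135
[-0.554 -0.146 -0.002  0.002  0.004 -0.899]
[-0.25  -0.327  0.     0.     0.    -0.904]
[0.    0.    0.338 0.    0.    0.   ]
```

```bash
python3 -m handwheel '-.1 0 0 0 0 0 1; -.554 -.146 0 0 0 -.899 1; -.554 -.146 0 0 0 -.899 1; -.554 -.146 0 0 0 -.899 1; -.554 -.146 0 0 0 -.899 1; -.554 -.146 0 0 0 -.899 1; -.554 -.146 0 0 0 -.899 1; -.554 -.146 0 0 0 -.899 1; -.554 -.146 0 0 0 -.899 1; -.554 -.146 0 0 0 -.899 1'
python3 -m handwheel '-.25 -.327 0 0 0 -.904 1; -.25 -.327 0 0 0 -.904 1; -.25 -.327 0 0 0 -.904 1; -.25 -.327 0 0 0 -.904 1; -.25 -.327 0 0 0 -.904 1; -.25 -.327 0 0 0 -.904 1; -.25 -.327 0 0 0 -.904 1; -.25 -.327 0 0 0 -.904 1; -.25 -.327 0 0 0 -.904 1; -.25 -.327 0 0 0 -.904 1'
python3 - <<'E'
from h import *
print(arm.observe()["grip_width"]); plan(([.57,.2647,-.006],down(-.04)))
E
```

```text
t: 76.25
eef_pos: [0.5506, 0.0593, 0.1635]
tool_rot: [[0.731, -0.683, 0.0], [-0.683, -0.731, 0.002], [-0.001, -0.002, -1.0]]
force: [-0.3, 0.9, -0.9]
grip_width: 0.0224
grip_force: 44.4
t: 77.5
eef_pos: [0.5707, 0.2647, 0.1638]
tool_rot: [[0.999, -0.041, 0.0], [-0.041, -0.999, 0.002], [0.0, -0.002, -1.0]]
force: [0.7, 0.3, -0.1]
grip_width: 0.0218
grip_force: 44.5
0.021765003332658177
[-0.002  0.001  0.34  -0.002 -0.    -0.001]
```

```bash
python3 -m handwheel '0 0 .1 0 0 0 1; 0 0 .2 0 0 0 1; 0 0 .28 0 0 0 1; 0 0 .3 0 0 0 1; 0 0 .315 0 0 0 1; 0 0 .325 0 0 0 1; 0 0 .335 0 0 0 1; 0 0 .34 0 0 0 1; 0 0 .34 0 0 0 1; 0 0 .34 0 0 0 1' 30
python3 -m handwheel '0 0 0 0 0 0 .6; 0 0 0 0 0 0 .4; 0 0 0 0 0 0 .15; 0 0 0 0 0 0 .15; 0 0 0 0 0 0 .15; 0 0 -.1 0 0 0 .15; 0 0 -.2 0 0 0 .15; 0 0 -.35 0 0 0 .15; 0 0 -.37 0 0 0 .15; 0 0 -.37 0 0 0 .15' 45
python3 - <<'E'
from h import *
plan(([.55,.06,.175],down(-.75)),([*J(0,0,0)[:2],.165],down(yj-np.pi/2)))
E
```

```text
t: 78.75
eef_pos: [0.5709, 0.2654, -0.0056]
tool_rot: [[0.999, -0.04, 0.001], [-0.04, -0.999, 0.002], [0.001, -0.002, -1.0]]
force: [-3.9, 0.6, 4.8]
grip_width: 0.022
grip_force: 45.1
t: 80.0
eef_pos: [0.5716, 0.2656, 0.1813]
tool_rot: [[0.999, -0.04, 0.004], [-0.04, -0.999, 0.005], [0.004, -0.005, -1.0]]
force: [-0.1, 0.3, -1.5]
grip_width: 0.0362
grip_force: 0.0
[-0.027  0.413  0.011 -0.007 -0.002  0.904]
[0.413 0.37  0.02  0.    0.    0.901]
```

```bash
python3 -m handwheel '-.027 .413 0 0 0 .904 .1; -.027 .413 0 0 0 .904 .1; -.027 .413 0 0 0 .904 .1; -.027 .413 0 0 0 .904 .1; -.027 .413 0 0 0 .904 .1; -.027 .413 0 0 0 .904 .1; -.027 .413 0 0 0 .904 .1; -.027 .413 0 0 0 .904 .1; -.027 .413 0 0 0 .904 .1; -.027 .413 0 0 0 .904 .1'
python3 -m handwheel '.413 .37 .02 0 0 .901 .1; .413 .37 .02 0 0 .901 .1; .413 .37 .02 0 0 .901 .1; .413 .37 .02 0 0 .901 .1; .413 .37 .02 0 0 .901 .1; .413 .37 .02 0 0 .901 .1; .413 .37 .02 0 0 .901 .1; .413 .37 .02 0 0 .901 .1; .413 .37 .02 0 0 .901 .1; .413 .37 .02 0 0 .901 .1'
python3 - <<'E'
from h import *
R=down(yj-np.pi/2); plan(([*J(0,0,0)[:2],.018],R))
t=snap("top","t16"); s=snap("side","s16"); g=cv2.cvtColor(s,cv2.COLOR_BGR2GRAY)
# A in case: ring pixel expected
print(proj("side",[.571,.265,.028]),proj("top",[.571,.265,.031]))
u=proj("top",[.571,.265,.031]).astype(int); print(cv2.cvtColor(t,cv2.COLOR_BGR2GRAY)[u[1]-24:u[1]+22:2,u[0]-6:u[0]+7:2])
E
```

```text
t: 81.25
eef_pos: [0.5488, 0.0593, 0.1783]
tool_rot: [[0.732, -0.681, 0.0], [-0.681, -0.732, 0.001], [-0.001, -0.001, -1.0]]
force: [-1.0, -0.6, -0.2]
grip_width: 0.0382
grip_force: 0.0
t: 82.5
eef_pos: [0.574, -0.2164, 0.1682]
tool_rot: [[0.114, -0.994, 0.001], [-0.994, -0.114, 0.002], [-0.001, -0.001, -1.0]]
force: [-0.5, 0.1, -0.8]
grip_width: 0.0386
grip_force: 0.0
[-0.001 -0.002  0.3   -0.001  0.002  0.001]
[329.8115 339.5988] [247.0893 248.4725]
[[226 226 227 225 226 226 225]
 [204 206 225 227 227 226 228]
 [153 100 104 114 131 150 151]
 [168 212 215 226 231 212 175]
 [180 226 227 229 240 235 216]
 [200 181 172 211 228 227 208]
 [192 191 193 235 243 237 221]
 [196 187 197 237 244 235 226]
 [184 171 197 238 244 235 222]
 [191 173 203 240 245 233 215]
 [187 169 205 240 244 232 219]
 [191 176 208 240 245 230 221]
 [195 149 143 188 194 186 218]
 [194 177 212 241 243 217 223]
 [189 181 223 243 243 222 225]
 [196 187 223 244 243 219 229]
 [183 185 227 244 242 219 228]
 [195 189 227 244 242 217 228]
 [199 182 230 244 239 216 230]
 [191 183 231 244 237 215 229]
 [232 201 231 242 234 220 231]
 [241 241 234 229 225 227 232]
 [241 242 239 230 229 229 236]]
```

Stamp A lies in the case where expected. Now B.

```bash
python3 -m handwheel '0 -.002 .1 0 0 0 .1; 0 -.002 .19 0 0 0 .1; 0 -.002 .22 0 0 0 .1; 0 -.002 .25 0 0 0 .1; 0 -.002 .27 0 0 0 .1; 0 -.002 .29 0 0 0 .1; 0 -.002 .3 0 0 0 .1; 0 -.002 .3 0 0 0 .1; 0 -.002 .3 0 0 0 .5; 0 -.002 .3 0 0 0 1' 45
python3 -m handwheel '0 0 0 0 0 0 1; 0 0 0 0 0 0 1; 0 0 0 0 0 0 1; 0 0 -.08 0 0 0 1; 0 0 -.18 0 0 0 1; 0 0 -.28 0 0 0 1; 0 0 -.29 0 0 0 1; 0 0 -.29 0 0 0 1; 0 0 -.29 0 0 0 1; 0 0 -.29 0 0 0 1'
python3 - <<'E'
from h import *
print(arm.observe()["grip_width"]); plan(([.55,.02,.163],down(-.75)),([.565,.175,.163],down(-.075)))
E
```

```text
t: 83.85
eef_pos: [0.5743, -0.2169, 0.0185]
tool_rot: [[0.113, -0.994, -0.0], [-0.994, -0.113, 0.001], [-0.001, 0.0, -1.0]]
force: [-3.9, 0.0, 4.2]
grip_width: 0.0221
grip_force: 44.2
t: 85.1
eef_pos: [0.5742, -0.2168, 0.1615]
tool_rot: [[0.113, -0.994, -0.002], [-0.994, -0.113, 0.002], [-0.002, 0.002, -1.0]]
force: [1.1, 0.3, -0.5]
grip_width: 0.0222
grip_force: 44.3
0.022188221352241033
[-0.476 -0.005 -0.002  0.001  0.003 -0.901]
[-0.189 -0.247  0.     0.     0.    -0.859]
```

```bash
python3 -m handwheel '-.1 0 0 0 0 0 1; -.476 0 0 0 0 -.9 1; -.476 0 0 0 0 -.9 1; -.476 0 0 0 0 -.9 1; -.476 0 0 0 0 -.9 1; -.476 0 0 0 0 -.9 1; -.476 0 0 0 0 -.9 1; -.476 0 0 0 0 -.9 1; -.476 0 0 0 0 -.9 1; -.476 0 0 0 0 -.9 1'
python3 -m handwheel '-.189 -.247 0 0 0 -.859 1; -.189 -.247 0 0 0 -.859 1; -.189 -.247 0 0 0 -.859 1; -.189 -.247 0 0 0 -.859 1; -.189 -.247 0 0 0 -.859 1; -.189 -.247 0 0 0 -.859 1; -.189 -.247 0 0 0 -.859 1; -.189 -.247 0 0 0 -.859 1; -.189 -.247 0 0 0 -.859 1; -.189 -.247 0 0 0 -.859 1'
python3 - <<'E'
from h import *
print(arm.observe()["grip_width"]); plan(([.565,.175,-.006],down(-.075)))
E
```

```text
t: 86.35
eef_pos: [0.548, 0.0191, 0.1633]
tool_rot: [[0.73, -0.683, 0.0], [-0.683, -0.73, 0.002], [-0.001, -0.001, -1.0]]
force: [-0.1, 0.8, 0.1]
grip_width: 0.0221
grip_force: 44.3
t: 87.6
eef_pos: [0.5632, 0.1743, 0.1636]
tool_rot: [[0.997, -0.077, 0.0], [-0.077, -0.997, 0.002], [0.0, -0.002, -1.0]]
force: [0.4, 0.8, -0.6]
grip_width: 0.022
grip_force: 44.4
0.022005232617155892
[ 0.003 -0.001  0.339 -0.002 -0.    -0.002]
```

```bash
python3 -m handwheel '0 0 .1 0 0 0 1; 0 0 .2 0 0 0 1; 0 0 .28 0 0 0 1; 0 0 .3 0 0 0 1; 0 0 .315 0 0 0 1; 0 0 .325 0 0 0 1; 0 0 .335 0 0 0 1; 0 0 .339 0 0 0 1; 0 0 .339 0 0 0 1; 0 0 .339 0 0 0 1' 30
python3 -m handwheel '0 0 0 0 0 0 .6; 0 0 0 0 0 0 .4; 0 0 0 0 0 0 .15; 0 0 0 0 0 0 .15; 0 0 0 0 0 0 .15; 0 0 -.1 0 0 0 .15; 0 0 -.2 0 0 0 .15; 0 0 -.35 0 0 0 .15; 0 0 -.45 0 0 0 .15; 0 0 -.45 0 0 0 .15'
python3 -m handwheel '0 .5 0 0 0 0 .15; 0 .5 0 0 0 0 .15; 0 .7 0 0 0 0 .15; 0 .7 0 0 0 0 .15; 0 .7 0 0 0 0 .15; 0 .7 0 0 0 0 .15; 0 .7 0 0 0 0 .15; 0 .7 0 0 0 0 .15; 0 .7 0 0 0 0 .15; 0 .7 0 0 0 0 .15'
python3 - <<'E'
from h import *
t=snap("top","t20"); s=snap("side","s20"); a=cv2.imread("pics/top0.png")
# stamps' rings by dark profile along case
g=cv2.cvtColor(t,cv2.COLOR_BGR2GRAY)
for p,yaw in(([.571,.265],-.04),([.565,.175],-.075)):
    d=np.array([np.cos(yaw),np.sin(yaw)])
    print([(k,int(cv2.getRectSubPix(g,(3,3),tuple(map(float,proj("top",[*(np.array(p)+d*k/1000),.031])))).mean())) for k in range(-52,76,4)])
# knife and bystanders against the first pictures
for nm,(x0,y0,x1,y1) in dict(knife=(325,200,358,295),jar=(325,165,362,205),cup=(150,245,190,280),tape=(370,300,412,340)).items():
    m=[cv2.cvtColor(i[y0:y1,x0:x1],cv2.COLOR_BGR2GRAY)>90 for i in(a,t)]
    print(nm,[(k.sum(),(np.argwhere(k).mean(0)+[y0,x0]).round(1)) for k in m])
print(arm.observe()["eef_pos"])
E
```

```text
t: 88.85
eef_pos: [0.5635, 0.1748, -0.0054]
tool_rot: [[0.997, -0.076, 0.001], [-0.076, -0.997, 0.002], [0.001, -0.002, -1.0]]
force: [-1.3, 0.7, 3.8]
grip_width: 0.0219
grip_force: 44.7
t: 90.1
eef_pos: [0.5658, 0.1754, 0.2253]
tool_rot: [[0.997, -0.076, 0.01], [-0.076, -0.997, 0.006], [0.009, -0.007, -1.0]]
force: [-0.2, -0.3, -1.7]
grip_width: 0.0358
grip_force: 0.0
t: 91.35
eef_pos: [0.5367, -0.1738, 0.2185]
tool_rot: [[0.997, -0.075, 0.0], [-0.075, -0.997, 0.002], [0.0, -0.002, -1.0]]
force: [0.2, 0.4, -0.8]
grip_width: 0.0364
grip_force: 0.0
[(-52, 232), (-48, 231), (-44, 235), (-40, 239), (-36, 240), (-32, 240), (-28, 240), (-24, 240), (-20, 241), (-16, 241), (-12, 240), (-8, 240), (-4, 230), (0, 210), (4, 216), (8, 237), (12, 238), (16, 238), (20, 238), (24, 237), (28, 231), (32, 210), (36, 185), (40, 170), (44, 169), (48, 164), (52, 130), (56, 107), (60, 132), (64, 155), (68, 148), (72, 131)]
[(-52, 239), (-48, 234), (-44, 228), (-40, 228), (-36, 236), (-32, 239), (-28, 239), (-24, 239), (-20, 239), (-16, 239), (-12, 239), (-8, 234), (-4, 205), (0, 204), (4, 232), (8, 239), (12, 239), (16, 238), (20, 238), (24, 228), (28, 206), (32, 192), (36, 189), (40, 181), (44, 162), (48, 151), (52, 145), (56, 118), (60, 107), (64, 133), (68, 140), (72, 127)]
knife [(np.int64(311), array([227.1, 339.5])), (np.int64(2173), array([249.7, 343.3]))]
jar [(np.int64(477), array([184.5, 345.1])), (np.int64(492), array([184.5, 345.2]))]
cup [(np.int64(699), array([262.7, 168.2])), (np.int64(723), array([262.7, 168.3]))]
tape [(np.int64(486), array([319.4, 391.4])), (np.int64(1050), array([319.7, 384.6]))]
[ 0.5367 -0.174   0.2186]
```

Run:
```python
from h import *
a=cv2.imread("pics/side0.png"); t=cv2.imread("pics/s20.png"); b=cv2.imread("pics/s6.png")
for nm,(x0,y0,x1,y1) in dict(tape=(405,178,455,220),jar=(245,198,282,244),blade=(288,230,336,243),cup=(318,422,374,479)).items():
    for i in(a,b,t):
        k=cv2.cvtColor(i[y0:y1,x0:x1],cv2.COLOR_BGR2GRAY)>120; print(nm,k.sum(),(np.argwhere(k).mean(0)+[y0,x0]).round(1))
# lid top edge: far edge of lid in top view
g=cv2.imread("pics/t20.png"); h=cv2.cvtColor(g,cv2.COLOR_BGR2HSV); m=cv2.inRange(h,(5,90,60),(25,255,255))[:,265]; r=np.nonzero(m[150:230])[0]+150; print("lid rows at col 265",r.min())
x=np.array([.645,.1975]); d=np.array([np.cos(.075),-np.sin(.075)])
for th in(1.6,1.7,1.8,1.9): print(th,proj("top",[*(x-d*.15*np.cos(th)),.052+.15*np.sin(th)]))
```

```text
tape 918 [198.8 429.1]
tape 938 [198.8 429.1]
tape 927 [198.8 429.1]
jar 968 [219.7 263.3]
jar 1278 [220.9 266.3]
jar 1124 [220.1 265.1]
blade 339 [237.5 313.7]
blade 467 [236.7 309.1]
blade 284 [237.  318.4]
cup 1963 [451.4 344.7]
cup 2120 [451.8 345.1]
cup 2064 [451.5 345.1]
lid rows at col 265 191
1.6 [265.5285 209.4966]
1.7 [266.0558 203.4285]
1.8 [266.6388 197.5819]
1.9 [267.2689 192.0331]
```

```bash
python3 -c "
from workcell import arm
print(arm.hand_in())"
```

```text
the job is handed in; nothing more can be done
None
```

The job is handed in, with no verdict returned: I prised the lid up and opened it wide, laid the knife flat, pricked the two stamps present together at their rings, folded the frame back up, and laid both stamps in the case; jar, tape and cup did not move.

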